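# Lock up ornament blocks in the blocking press and lower its guard

## Robot

A 6-joint arm with a two-finger parallel gripper is mounted at the origin on the work surface. World frame = base frame: x ahead of the robot, y to its left, z up, the work surface at z = 0. Lengths are in m, angles in rad, forces in N, time in s.
With the tool pointing down it reaches from about 0.425 to 0.95 m from the base axis. Payload 14.7 kg.
Tool frame: the origin (TCP) lies between the finger pads; the fingertips stand 25 mm ahead of it and the grasp point (between the pads) lies 6 mm ahead of it; z points along the fingers, y is the direction in which the jaws open and shut (so a half turn about z gives the same grasp; the last joint's range is limited). The gripper opens to 85 mm and grips with 20 to 120 N. Pads are 22 mm wide; open, the fingers measure 114 mm over their backs; the gripper's body (76 mm by 85 mm) begins 54 mm behind the grasp point. The pads swing forward as they close: fully open they stand 13 mm farther back than shut.
Start: joints at [1.1, 0.48, 1.596, -0, 1.065, -0.047], TCP at [0.267, 0.593, 0.256] pointing down, gripper open.
Joint ranges: [-2.75, 2.75], [-0.82, 2.05], [0.23, 2.67], [-1.56, 4.7], [0.09, 2.69], [-2.92, 2.92]. Speed limits (rad/s): [1.89, 1.89, 2.39, 3.01, 3.01, 3.01].

## Interface

Orientations are given as a unit quaternion [x, y, z, w].
In Python, from rig import robot gives the robot as it stands. The module is installed in compiled form; this text tells all that it offers.
- The arm moves only by the shell command python3 -m pendant 'ROWS' [FORCE]. ROWS is JSON, a list of rows, each a list of 5 numbers: the shift along the tool's x, y, z in m, then the turn about the tool's z in rad, then the finger opening in m, from 0 to 0.0854. A call has 1 to 5 rows; each row is the pose to reach, as a shift and turn from the pose measured when the call began, along the tool's axes at that moment; what a row does not reach only later rows make up. A row lasts 1/12 s, in which the tool goes at most 41.7 mm and 7.16 degrees, less where a joint would pass 70% of its speed; a pose out of reach is approached as far as the arm can. A call with a gripper value outside its range is refused whole. The fingers move at their own pace and stop on an object; FORCE is the grip in N (left out, the last holds). Time passes only in rows, so rows that repeat a pose let the fingers close. It gives the time, the measured TCP pose, the force and the opening at its end, in the units of the state.
- robot.read_state(): the state, without advancing time (a new reading comes with each control period).
- robot.read_camera(name): name is "side" or "top"; returns a dict with "img" (420x560x3 uint8, red, green, blue), "range_z" (420x560 float32, m along the optical axis (not along the pixel's ray), 0 where there is no reading), "vfov" (degrees; the focal length in pixels is half the picture's height over the tangent of half this angle, whatever the lens; pixels are square), "cx", "cy" (the principal point, pixels), "dist" ([k1, k2, p1, p2, k3] as OpenCV has them; the pictures are not rectified), "position" and "rotation" of the camera in the world. Camera axes: x right, y up, looking along -z (the intrinsics and any distortion apply to the point x, -y, -z); pixel columns grow to the right and rows downward; lengths in m; the calibration is good to about 2 mm. A picture is of the moment at which its call begins.
- robot.sign_off(): hands the job in, once; it reports no verdict.
The state is a dict: "t": time; "joint_pos": joint angles; "qvel": joint speeds; "joint_torque": joint torques, N m; "ee_pos": TCP position; "tool_rot": TCP orientation; "wrist_force": force on the tool from outside, world axes, zero at the start; "ft_torque": the same for the moment, N m; "width": finger opening in m.
Only numpy, scipy, OpenCV 4.12 (cv2) and the standard library are available. Lean on these libraries where they do the work, as an engineer would, in place of code of your own. Each camera call takes 0.05 s, during which the arm holds its last target.

## Task

Set up the small green blocking press for a job: lift its clear guard right back onto its stop, stand every ornament block from the cork mat upright, brass face up, in one row in the steel channel, slide the jaw up until the row is tight against the fixed stop, then turn the red clamp handle clockwise fully home and lower the guard gently all the way down. Never let the guard slam onto either stop, and leave the bottles and the brass weight where they stand.

Things in the scene. Friction and masses are not known exactly. Their poses are not given: they have to be found in the camera images.
- press: Fixed green press bed: slab 210 mm (x) by 285 mm (y), flat deck 35 mm above the table. Origin on the table under it; x points away from the robot at yaw 0. Two posts 14 mm thick, 76 mm above the deck, at press x -58, y -130 and +130 mm; two hinge cheeks at x +88, same y, 98 mm above it.
- stop_face (a point): Where the channel floor meets the fixed stop, at press (-25, -115, 35) mm. From here the channel runs to press +y, 38 mm wide, its floor the deck, between two steel rails 8 mm high, 6 mm thick. The fixed stop, dark steel, closes its low-y end: 50 mm wide in x, 18 mm thick, 30 mm above the deck. Axes as the press's.
- jaw (a joint): Slide of the steel jaw in the channel, m: 0 = face at press y +40 mm, farthest from the stop; grows as it moves to the stop, to 0.10. Starts at 0 to 0.010. Slides with about 1.5 N when the clamp is loose, is held when tight, stays where left. Jaw: 34 mm wide, 62 mm long behind its face, top 31.5 mm above the deck. Slide it by the red handle, or push it.
- jaw_face (a point): Middle of the jaw's brass-edged front face that meets the blocks, 15 mm above the deck; axes as the press's.
- clamp (a joint): Angle of the red clamp handle on the jaw, rad: 0 loose, 1.4 fully tight (end stop), growing clockwise seen from above. Starts at 0 to 0.25, turns with about 0.1 N m, bites from 0.8, stays where left. A bar 44 mm long, 12 wide, 24 tall; from above its length lies (0.7 - joint value) rad counter-clockwise from the press's x.
- clamp_grip (a point): Middle of the red handle bar, on its vertical turning axis, 57.5 mm above the deck (bar spans 12 mm above and below it), 42 mm behind the jaw face (press +y). Travels with the jaw, whose top is 26 mm below it.
- guard (a joint): Angle of the clear guard, rad: 0 = down, level, on its stop; 1.7 = on its back stop, just past upright, where it stays. It starts down. 0.32 kg, plain hinge with light damping: let go before upright it falls and slams. Panel 145 mm deep from the hinge, 275 mm wide; when down its underside is 114 mm above the table.
- guard_handle (a point): Middle of the guard's black round bar handle, 14 mm thick, along the press's y, clear for 110 mm; 190 mm from the hinge line, 45 mm off the panel's free edge, so it can be pinched from above at every angle and turns in the grip. When the guard is down it is level with the hinge, on the robot's side.
- guard_hinge (a point): Point on the hinge line, 116.5 mm above the table at press x +85 mm, straight behind the handle's middle; the handle swings about it in the upright plane along the press's x.
- mat: Fixed cork mat, 250 mm (x) by 220 mm (y), 4 mm thick, origin under its middle on the table; the blocks start standing on it.
- block0: Ornament block, light wood on a heavy steel foot, brass top face with a round boss: 30 mm (x) by 24 mm (y) by 46 mm tall, 0.10 to 0.20 kg, origin in the middle of its underside. In the channel its 30 mm side lies across the channel (its x along press x, either way). Three to five of the five blocks are present; any order will do.
- block1: Ornament block, light wood on a heavy steel foot, brass top face with a cross: 30 mm (x) by 24 mm (y) by 46 mm tall, 0.10 to 0.20 kg, origin in the middle of its underside. In the channel its 30 mm side lies across the channel (its x along press x, either way). Three to five of the five blocks are present; any order will do.
- block2: Ornament block, light wood on a heavy steel foot, brass top face with a diamond: 30 mm (x) by 24 mm (y) by 46 mm tall, 0.10 to 0.20 kg, origin in the middle of its underside. In the channel its 30 mm side lies across the channel (its x along press x, either way). Three to five of the five blocks are present; any order will do.
- block3: Ornament block, light wood on a heavy steel foot, brass top face with two bars: 30 mm (x) by 24 mm (y) by 46 mm tall, 0.10 to 0.20 kg, origin in the middle of its underside. In the channel its 30 mm side lies across the channel (its x along press x, either way). Three to five of the five blocks are present; any order will do.
- block4: Ornament block, light wood on a heavy steel foot, brass top face with a small square: 30 mm (x) by 24 mm (y) by 46 mm tall, 0.10 to 0.20 kg, origin in the middle of its underside. In the channel its 30 mm side lies across the channel (its x along press x, either way). Three to five of the five blocks are present; any order will do.
- glue: Bystander: white bottle with red cap, 48 mm across, 120 mm tall, origin under its middle; leave alone.
- oil: Bystander: clear bottle with yellow cap, 44 mm across, 100 mm tall, origin under its middle; leave alone.
- weight: Bystander: round brass weight, 54 mm across, 50 mm tall, origin under its middle; leave alone.

How it is judged:
By the outcome, as a careful person would: the job done as asked, in the order asked, and still so for the second after the job is handed in, with the robot touching nothing.
Of block0, block1, block2, block3, block4 only 3 to 5 are there at a start; the rules pass over those that are not, and their reading is None.
At some moment in a run one of block0, block1, block2, block3, block4 may be knocked a few centimetres aside while the robot is not near it.
It also fails if it takes over 210 s, if anything falls off the work surface, if the arm or the gripper's body presses on something with over 40 N, if the wrist force passes 120 N, or if a joint passes its speed limit or range.

## Working session

There is one attempt and no reset: what is moved stays moved. The work goes in short steps, Python scripts to look and compute and a shell command to move; the robot and the scene stay as the last step left them, time stands still between calls to the robot, and variables do not carry over. Pictures are saved under pics/ and viewed, and the job is handed in when it is done.

```bash
ls; mkdir -p pics
cat > h.py <<'E'
import numpy as np, cv2
from rig import robot
def cam(n):
    c=robot.read_camera(n); c['f']=210/np.tan(np.radians(c['vfov'])/2)
    c['K']=np.array([[c['f'],0,c['cx']],[0,c['f'],c['cy']],[0,0,1]]); c['R']=np.array(c['rotation']); 
    if c['R'].shape!=(3,3):
        from scipy.spatial.transform import Rotation as R; c['R']=R.from_quat(c['rotation']).as_matrix()
    c['p']=np.array(c['position']); c['dist']=np.array(c['dist'],float); return c
def save(c,n): cv2.imwrite('pics/'+n,c['img'][:,:,::-1])
def plane(c,uv,z):
    uv=np.array(uv,float).reshape(-1,1,2)
    n=cv2.undistortPoints(uv,c['K'],c['dist']).reshape(-1,2)
    d=np.c_[n[:,0],-n[:,1],-np.ones(len(n))]@c['R'].T
    return c['p']+d*((z-c['p'][2])/d[:,2])[:,None]
def proj(c,P):
    q=(np.atleast_2d(P)-c['p'])@c['R']; q=q*[1,-1,-1]
    return cv2.projectPoints(q.reshape(-1,1,3),np.zeros(3),np.zeros(3),c['K'],c['dist'])[0].reshape(-1,2)
def cloud(c):
    v,u=np.mgrid[0:420,0:560]; uv=np.stack([u,v],-1).reshape(-1,1,2).astype(float)
    n=cv2.undistortPoints(uv,c['K'],c['dist']).reshape(-1,2); z=c['range_z'].reshape(-1,1)
    d=np.c_[n[:,0],-n[:,1],-np.ones(len(n))]*z
    P=(d@c['R'].T+c['p']).reshape(420,560,3); P[c['range_z']==0]=np.nan; return P
E
python3 - <<'E'
from h import *
for n in('top','side'):
    c=cam(n); save(c,n+'0.png'); print(n,c['p'],c['R'].round(3).tolist(),c['vfov'],c['dist'])
s=robot.read_state(); print(s)
E
```

```text
pics
top [ 0.41564887 -0.04180287  0.99494567] [[-0.019, 0.988, -0.155], [-1.0, -0.021, -0.008], [-0.011, 0.155, 0.988]] 47.712422462922774 [-0.09322208  0.          0.          0.          0.        ]
side [ 0.37029661 -0.73415933  0.72068068] [[0.974, 0.14, -0.178], [-0.226, 0.637, -0.737], [0.01, 0.758, 0.652]] 50.02501606346472 [-0.05566786  0.          0.          0.          0.        ]
{'t': 0.1, 'joint_pos': array([ 1.10042404e+00,  4.80765471e-01,  1.59678231e+00,  1.49753151e-05,
        1.06510592e+00, -4.65825655e-02]), 'qvel': array([-0.00107622, -0.00117393, -0.00052654,  0.00063641,  0.00218684,
        0.0015033 ]), 'joint_torque': array([ 2.16774657e-03, -9.52264953e+01, -4.31047726e+01, -7.95162191e-05,
        5.16284897e-03,  3.10893267e-05]), 'ee_pos': array([0.26710955, 0.59222226, 0.25574957]), 'tool_rot': array([ 2.10316278e-01,  9.77633255e-01, -5.11224100e-04, -1.41937097e-04]), 'wrist_force': array([-0.42663359, -0.30834589, -0.66458022]), 'ft_torque': array([ 0.06519144, -0.03947237,  0.00392445]), 'width': 0.08559317298812412}
```

View pics/top0.png

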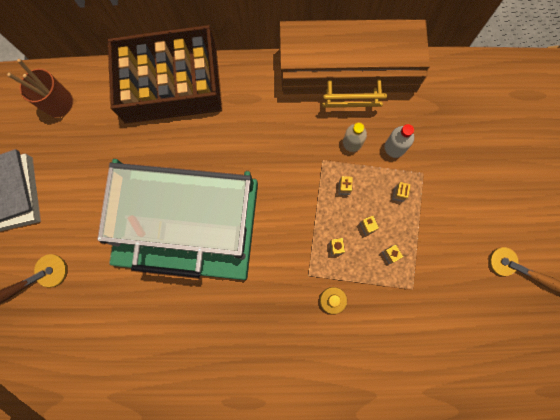

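View pics/side0.png

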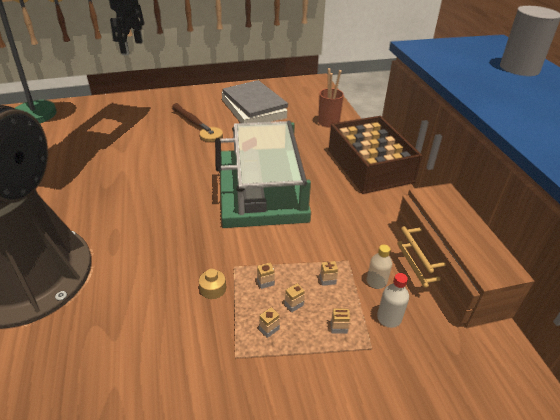

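Run:
```python
from h import *
c=cam('top'); im=c['img'][:,:,::-1]
cv2.imwrite('pics/a.png',cv2.resize(im[140:300,85:275],None,fx=4.2,fy=3.7*4.2/3.7)[:600] if 0 else cv2.resize(im[145:290,90:270],None,fx=4.1,fy=4.1,interpolation=cv2.INTER_CUBIC))
cv2.imwrite('pics/b.png',cv2.resize(im[155:315,305:430],None,fx=3.7,fy=3.7,interpolation=cv2.INTER_CUBIC))
P=cloud(c); print(P[240:270:6,108:250:20,2].round(3)); print(P[200,180])
```

```text
[[ 0.122  0.119  0.119  0.116  0.121  0.119  0.114  0.035]
 [ 0.001  0.033  0.032  0.121  0.121  0.119  0.119  0.033]
 [-0.004  0.034  0.035  0.035  0.035  0.037  0.119  0.033]
 [-0.005  0.033  0.035  0.035  0.037  0.037  0.034  0.029]
 [ 0.001  0.034  0.037  0.035  0.035  0.035  0.034  0.013]]
[0.58539968 0.16411816 0.11784039]
```

View pics/a.png

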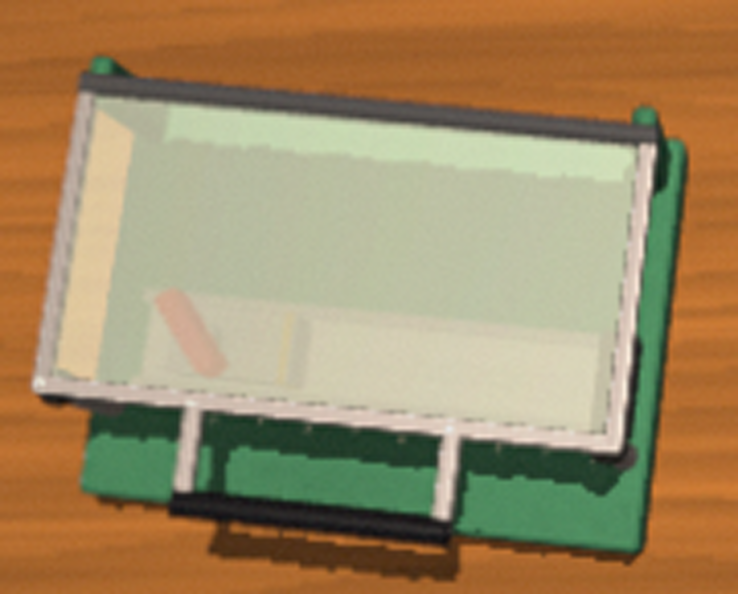

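View pics/b.png

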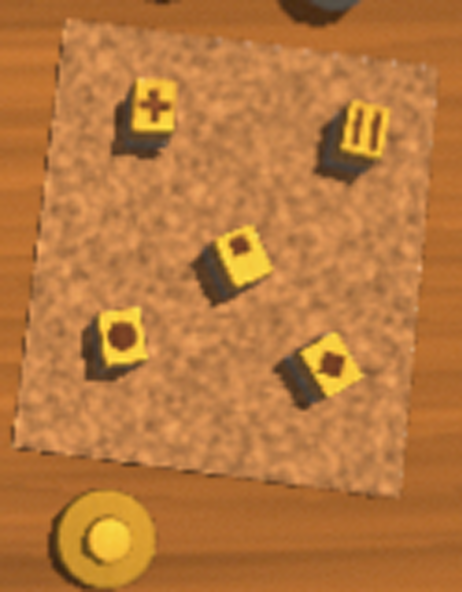

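```bash
cat >> h.py <<'E'
def pw(P,pose):  # press->world
    x,y,a=pose; P=np.atleast_2d(P).astype(float); c,s=np.cos(a),np.sin(a)
    return np.c_[x+c*P[:,0]-s*P[:,1],y+s*P[:,0]+c*P[:,1],P[:,2]]
def rects(c,hue=(20,32),smin=150,vmin=120,amin=60):
    pass
E
cat > fit.py <<'E'
from h import *
from scipy.optimize import least_squares
c=cam('top')
k=lambda u,v:(90+(u+.5)/4.1-.5,145+(v+.5)/4.1-.5)
pts=[((105,-142.5,35),k(685,145)),((-105,-142.5,35),k(643,545)),((-105,142.5,35),k(85,488)),
 ((-105,0,116.5),k(310,517)),((-25,-115,35),k(597,384)),((-60+16,-115,43),k(585,425)),((-58,-137,111),k(637,455))]
pts=pts[:5]
A=np.array([p[0] for p in pts])/1e3; U=np.array([p[1] for p in pts])
r=least_squares(lambda q:(proj(c,pw(A,q))-U).ravel(),[.52,.16,-.1],loss='soft_l1')
print(r.x,r.fun.reshape(-1,2).round(2).tolist())
pose=r.x; np.save('press.npy',pose)
D=[(s,t,35) for s in(-105,105) for t in(-142.5,142.5)]
E=[[(-105,-142.5,35),(105,-142.5,35),(105,142.5,35),(-105,142.5,35),(-105,-142.5,35)],[(-105,-142.5,0),(105,-142.5,0)],
[(-44,-115,43),(-44,60,43)],[(-6,-115,43),(-6,60,43)],[(-50,-115,65),(0,-115,65)],[(-105,-60,116.5),(-105,60,116.5)],[(85,-137,116.5),(85,137,116.5)],[(-60,-137.5,116.5),(-60,137.5,116.5)]]
for n in('top','side'):
    c=cam(n); im=c['img'][:,:,::-1]; 
    m=pts and pw(A,pose); U0=proj(c,m); lo=np.clip(U0.min(0)-40,0,None).astype(int); 
    b=proj(c,pw(np.array(D)/1e3,pose)); lo=(b.min(0)-35).astype(int); hi=(b.max(0)+25).astype(int)
    f=4; I=cv2.resize(im[lo[1]:hi[1],lo[0]:hi[0]],None,fx=f,fy=f,interpolation=cv2.INTER_CUBIC)
    for e in E:
        q=((proj(c,pw(np.array(e)/1e3,pose))-lo+.5)*f).astype(int); cv2.polylines(I,[q],False,(255,0,255),1)
    s=min(1,800/I.shape[1],600/I.shape[0]); cv2.imwrite(f'pics/fit_{n}.png',cv2.resize(I,None,fx=s,fy=s,interpolation=cv2.INTER_AREA))
E
python3 fit.py
```

```text
[ 0.55800953  0.17725011 -0.11886359] [[0.31, -2.47], [-0.76, 1.49], [-2.16, 0.68], [0.37, -0.59], [1.42, 0.01]]
```

View pics/fit_top.png

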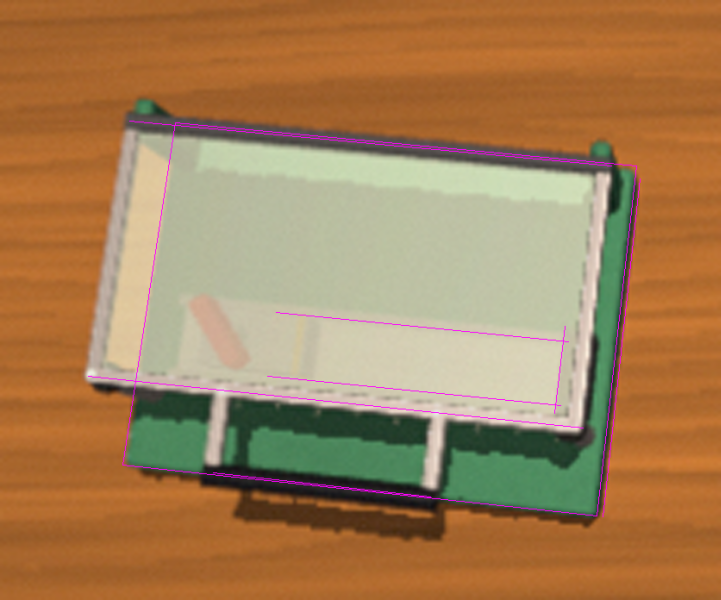

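View pics/fit_side.png

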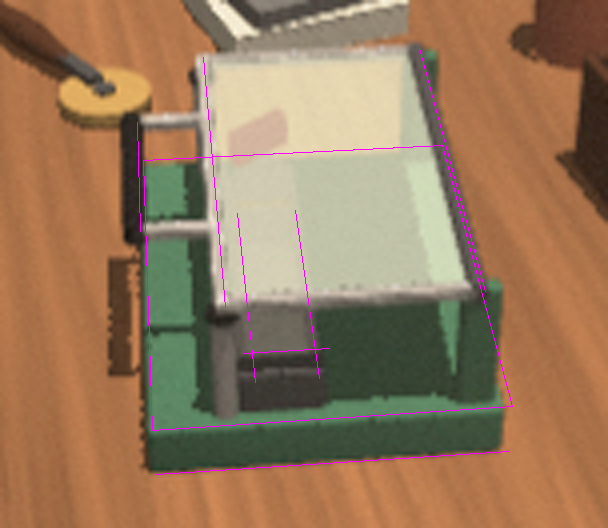

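```bash
cat >> h.py <<'E'
def blocks(c=None,z=.05,dbg=False):
    c=c or cam('top'); hsv=cv2.cvtColor(c['img'],cv2.COLOR_RGB2HSV)
    m=cv2.inRange(hsv,(22,150,130),(34,255,255))
    # only keep within mat + margin
    out=[]
    for k in cv2.findContours(m,cv2.RETR_EXTERNAL,cv2.CHAIN_APPROX_NONE)[0]:
        if not 60<cv2.contourArea(cv2.convexHull(k))<400: continue
        h=cv2.convexHull(k).reshape(-1,2).astype(float)
        W=plane(c,h,z)[:,:2]; 
        (cx,cy),(w,l),a=cv2.minAreaRect((W*1e3).astype(np.float32))
        a=np.radians(a)
        if l>w: w,l,a=l,w,a+np.pi/2
        a=(a+np.pi/2)%np.pi-np.pi/2
        if w>48: continue
        out.append((cx/1e3,cy/1e3,a,w,l,h.mean(0)))
    return out
def tool():
    s=robot.read_state(); from scipy.spatial.transform import Rotation as R
    M=R.from_quat(s['tool_rot']).as_matrix(); return s,M
def go(x,y,z,head=None):
    """rows for TCP target, heading of tool y"""
    s,M=tool(); d=M.T@(np.array([x,y,z])-s['ee_pos']); h=np.arctan2(M[1,1],M[0,1])
    t=0 if head is None else (h-head+np.pi/2)%np.pi-np.pi/2
    j1=np.arctan2(y,x)
    print('t %.1f'%s['t'],'shift',d.round(4).tolist(),'turn %.3f'%t,'head %.3f'%h,'j6 %.2f'%s['joint_pos'][5],'F',s['wrist_force'].round(1),'w %.4f'%s['width'],'pos',s['ee_pos'].round(4),'tilt',M[:,2].round(3))
E
python3 - <<'E'
from h import *
for b in blocks(): print(np.round(b[:5],3),b[5].round(0))
p=np.load('press.npy'); p[0]-=.0035; np.save('press.npy',p)
H=pw((-.105,0,.1165),p)[0]; print(H)
go(H[0],H[1],.22,p[2])
E
```

```text
[ 0.5   -0.137  0.116 27.419 21.319] [337. 245.]
[ 0.542 -0.205  0.381 27.17  22.802] [370. 223.]
[ 0.744 -0.189  1.553 21.087 19.653] [358. 127.]
[0.45025041 0.18970142 0.1165    ]
t 0.3 shift [-0.3324, -0.2919, 0.0362] turn 1.266 head 1.147 j6 -0.05 F [-0.1  0.2  0.5] w 0.0854 pos [0.2672 0.5925 0.2562] tilt [-0. -0. -1.]
```

```bash
cat > g.sh <<'E'
python3 -c "from h import *; go($1)"
E
R='python3 -m pendant'
python3 -m pendant '[[-0.332,-0.292,0.0,1.266,0.06],[-0.332,-0.292,0.0,1.266,0.06],[-0.332,-0.292,0.0,1.266,0.06],[-0.332,-0.292,0.0,1.266,0.06],[-0.332,-0.292,0.0,1.266,0.06]]' 30
bash g.sh .450,.190,.22,-.119
```

```text
t: 0.77
ee_pos: [0.3535, 0.401, 0.2563]
tool_rot: [0.503, 0.864, 0.0, 0.0]
wrist_force: [0.5, 0.6, 0.2]
width: 0.0595
t 0.8 shift [-0.2311, -0.0203, 0.0363] turn 0.635 head 0.516 j6 0.28 F [0.5 0.6 0.2] w 0.0595 pos [0.3535 0.401  0.2563] tilt [ 0. -0. -1.]
```

```bash
python3 -m pendant '[[-0.231,-0.02,0.0,0.635,0.06],[-0.231,-0.02,0.0,0.635,0.06],[-0.231,-0.02,0.0,0.635,0.06],[-0.231,-0.02,0.0,0.635,0.06],[-0.231,-0.02,0.0,0.635,0.06]]' >/dev/null;  bash g.sh .450,.190,.2,-.119
```

```text
t 1.2 shift [-0.0201, 0.0121, 0.0566] turn 0.010 head -0.109 j6 0.49 F [ 0.1  0.8 -0.1] w 0.0596 pos [0.4401 0.2113 0.2566] tilt [ 0.001  0.    -1.   ]
```

Run:
```python
from h import *
c=cam('side'); save(c,'s1.png')
c=cam('top'); save(c,'t1.png')
```

```text
(no output)
```

View pics/s1.png

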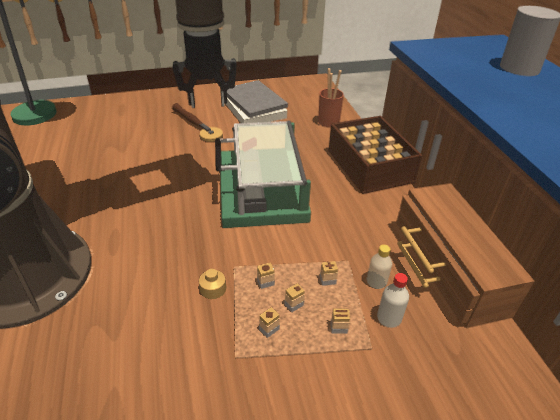

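```bash
python3 -m pendant '[[-0.02,0.012,0.03,0.01,0.06],[-0.02,0.012,0.06,0.01,0.06],[-0.02,0.012,0.09,0.01,0.06],[-0.02,0.012,0.12,0.01,0.06],[-0.02,0.012,0.134,0.01,0.06]]'
python3 - <<'E'
from h import *
c=cam('side'); im=c['img'][:,:,::-1]
cv2.imwrite('pics/s2.png',cv2.resize(im[60:230,150:340],None,fx=3.5,fy=3.5,interpolation=cv2.INTER_CUBIC))
go(.450,.190,.1225,-.119)
E
```

```text
t: 1.7
ee_pos: [0.4502, 0.1869, 0.1198]
tool_rot: [0.749, 0.662, -0.001, 0.0]
wrist_force: [-1.2, 0.8, -0.4]
width: 0.0601
t 1.8 shift [0.0033, 0.0001, -0.0039] turn -0.004 head -0.123 j6 0.46 F [-2.5 -0.6 -2.9] w 0.0600 pos [0.4495 0.1867 0.1186] tilt [-0.004 -0.002 -1.   ]
```

View pics/s2.png

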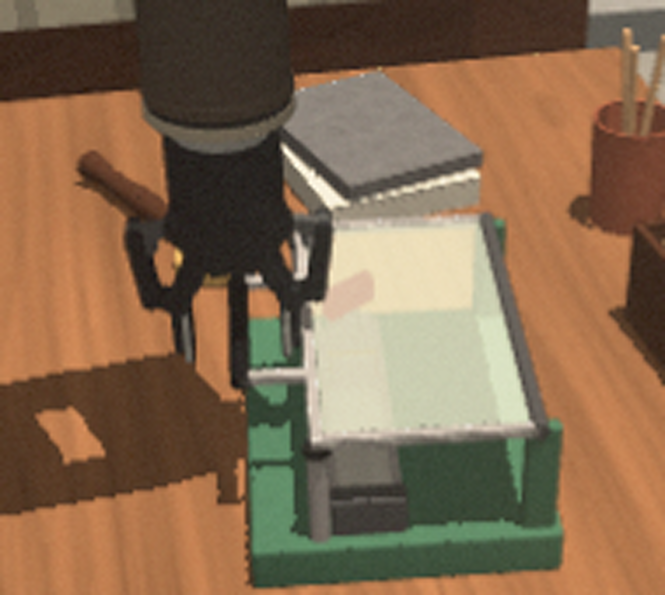

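```bash
python3 -m pendant '[[0.003,0,-0.003,0,0.02],[0.003,0,-0.003,0,0.01],[0.003,0,-0.003,0,0.01],[0.003,0,-0.003,0,0.01],[0.003,0,-0.003,0,0.01]]' 25
python3 - <<'E'
from h import *
go(.450,.190,.1225,-.119)
p=np.load('press.npy')
s=robot.read_state(); e=s['ee_pos']; x0=e[0]; y0=e[1]
# handle actual assumed at grasp; arc shifts (radial along press x, up)
for a in np.arange(0,1.71,.1):
    print('%.2f fwd %.4f up %.4f'%(a,.19*(1-np.cos(a)),.19*np.sin(a)))
E
```

```text
t: 2.17
ee_pos: [0.4516, 0.1902, 0.123]
tool_rot: [0.749, 0.662, -0.0, 0.001]
wrist_force: [4.7, 0.1, -0.1]
width: 0.0132
t 2.2 shift [-0.0004, -0.0016, 0.0005] turn -0.004 head -0.123 j6 0.46 F [ 4.7  0.1 -0.1] w 0.0132 pos [0.4516 0.1902 0.123 ] tilt [ 0.    -0.001 -1.   ]
0.00 fwd 0.0000 up 0.0000
0.10 fwd 0.0009 up 0.0190
0.20 fwd 0.0038 up 0.0377
0.30 fwd 0.0085 up 0.0561
0.40 fwd 0.0150 up 0.0740
0.50 fwd 0.0233 up 0.0911
0.60 fwd 0.0332 up 0.1073
0.70 fwd 0.0447 up 0.1224
0.80 fwd 0.0576 up 0.1363
0.90 fwd 0.0719 up 0.1488
1.00 fwd 0.0873 up 0.1599
1.10 fwd 0.1038 up 0.1693
1.20 fwd 0.1212 up 0.1771
1.30 fwd 0.1392 up 0.1831
1.40 fwd 0.1577 up 0.1872
1.50 fwd 0.1766 up 0.1895
1.60 fwd 0.1955 up 0.1899
1.70 fwd 0.2145 up 0.1884
```

```bash
python3 -m pendant '[[0,0.001,-0.015,0,0.01],[0,0.003,-0.033,0,0.01],[0,0.007,-0.05,0,0.01],[0,0.0125,-0.067,0,0.01],[0,0.0185,-0.083,0,0.01]]'
cat > arc.py <<'E'
from h import *
import sys
# current angle estimated from height; hinge z ref
e=tool()[0]['ee_pos']; p=np.load('press.npy'); x0,y0,z0=.4522,.190,.1225
f=(e[0]-x0)*np.cos(p[2])+(e[1]-y0)*np.sin(p[2]); lat=-(e[0]-x0)*np.sin(p[2])+(e[1]-y0)*np.cos(p[2])
a=np.arctan2(e[2]-z0,.19-f); r=np.hypot(e[2]-z0,.19-f); print('angle %.3f r %.4f lat %.4f'%(a,r,lat))
for t in [float(v) for v in sys.argv[1:]]:
    F=.19*(1-np.cos(t)); U=.19*np.sin(t); print('%.2f'%t,'ty %.4f tz %.4f'%(F-f,-(U-(e[2]-z0))))
go(*e,-.119)
E
python3 arc.py .6 .7 .8 .9 1.0
```

```text
t: 2.58
ee_pos: [0.47, 0.188, 0.2079]
tool_rot: [0.749, 0.663, 0.0, 0.001]
wrist_force: [10.2, -3.2, -8.7]
width: 0.0127
angle 0.461 r 0.1921 lat 0.0001
0.60 ty 0.0152 tz -0.0218
0.70 ty 0.0267 tz -0.0370
0.80 ty 0.0397 tz -0.0509
0.90 ty 0.0539 tz -0.0634
1.00 ty 0.0694 tz -0.0744
t 2.6 shift [0.0, 0.0, 0.0] turn -0.003 head -0.122 j6 0.45 F [10.2 -3.2 -8.7] w 0.0127 pos [0.47   0.188  0.2079] tilt [ 0.001 -0.001 -1.   ]
```

```bash
sed -i 's/\.4522/.4540/' arc.py; python3 -m pendant '[[0,0.015,-0.021,0,0.01],[0,0.027,-0.036,0,0.01],[0,0.04,-0.05,0,0.01],[0,0.054,-0.0625,0,0.01],[0,0.0695,-0.0735,0,0.01]]'
python3 arc.py 1.06 1.14 1.22 1.3 1.37
```

```text
t: 3.0
ee_pos: [0.5361, 0.1799, 0.2846]
tool_rot: [0.749, 0.663, -0.001, -0.001]
wrist_force: [-24.5, 1.7, 32.6]
width: 0.0129
angle 0.986 r 0.1944 lat -0.0002
1.06 ty 0.0144 tz -0.0037
1.14 ty 0.0279 tz -0.0106
1.22 ty 0.0420 tz -0.0163
1.30 ty 0.0564 tz -0.0210
1.37 ty 0.0694 tz -0.0241
t 3.0 shift [0.0, 0.0, 0.0] turn -0.003 head -0.122 j6 0.39 F [-24.5   1.7  32.6] w 0.0129 pos [0.5361 0.1799 0.2846] tilt [-0.002 -0.    -1.   ]
```

```bash
python3 -m pendant '[[0,0,0,0,0.01],[0,0,0,0,0.01]]'; python3 arc.py 1.06 1.14 1.22 1.3 1.37
```

```text
t: 3.17
ee_pos: [0.5374, 0.1798, 0.2864]
tool_rot: [0.749, 0.663, 0.001, 0.0]
wrist_force: [1.0, 0.2, -2.4]
width: 0.0129
angle 0.997 r 0.1952 lat -0.0003
1.06 ty 0.0131 tz -0.0018
1.14 ty 0.0266 tz -0.0087
1.22 ty 0.0407 tz -0.0145
1.30 ty 0.0551 tz -0.0191
1.37 ty 0.0681 tz -0.0222
t 3.2 shift [0.0, 0.0, 0.0] turn -0.003 head -0.122 j6 0.39 F [ 1.   0.2 -2.4] w 0.0129 pos [0.5374 0.1798 0.2864] tilt [ 0.001  0.    -1.   ]
```

```bash
sed -i 's/x0,y0,z0=.*/x0,y0,z0=.4530,.190,.1280/' arc.py;  python3 arc.py 1.04 1.1 1.16 1.22 1.28
```

```text
angle 0.986 r 0.1901 lat -0.0001
1.04 ty 0.0088 tz -0.0054
1.10 ty 0.0188 tz -0.0109
1.16 ty 0.0291 tz -0.0158
1.22 ty 0.0397 tz -0.0200
1.28 ty 0.0505 tz -0.0236
t 3.2 shift [0.0, 0.0, 0.0] turn -0.003 head -0.122 j6 0.39 F [ 1.   0.2 -2.4] w 0.0129 pos [0.5374 0.1798 0.2864] tilt [ 0.001  0.    -1.   ]
```

```bash
python3 -m pendant '[[0,0.009,-0.0055,0,0.01],[0,0.019,-0.011,0,0.01],[0,0.029,-0.016,0,0.01],[0,0.0395,-0.02,0,0.01],[0,0.0395,-0.02,0,0.01]]'; python3 arc.py 1.28 1.34 1.40 1.46
```

```text
t: 3.58
ee_pos: [0.578, 0.1748, 0.3078]
tool_rot: [0.749, 0.663, 0.001, 0.001]
wrist_force: [-2.5, 0.8, 2.3]
width: 0.0126
angle 1.229 r 0.1909 lat -0.0003
1.28 ty 0.0096 tz -0.0022
1.34 ty 0.0206 tz -0.0051
1.40 ty 0.0318 tz -0.0074
1.46 ty 0.0431 tz -0.0090
t 3.6 shift [0.0, 0.0, 0.0] turn -0.003 head -0.122 j6 0.37 F [-2.5  0.8  2.3] w 0.0126 pos [0.578  0.1748 0.3078] tilt [ 0.004  0.    -1.   ]
```

```bash
python3 -m pendant '[[0,0.0095,-0.0025,0,0.01],[0,0.0205,-0.0055,0,0.01],[0,0.0315,-0.008,0,0.01],[0,0.043,-0.0095,0,0.01],[0,0.043,-0.0095,0,0.01]]'; python3 arc.py 1.5 1.55 1.6 1.65 1.7 1.72
```

```text
t: 4.0
ee_pos: [0.6218, 0.1695, 0.3187]
tool_rot: [0.749, 0.663, 0.002, 0.002]
wrist_force: [-2.5, -1.4, 10.5]
width: 0.0126
angle 1.466 r 0.1917 lat -0.0003
1.50 ty 0.0065 tz 0.0012
1.55 ty 0.0160 tz 0.0007
1.60 ty 0.0255 tz 0.0008
1.65 ty 0.0350 tz 0.0013
1.70 ty 0.0445 tz 0.0023
1.72 ty 0.0482 tz 0.0028
t 4.0 shift [0.0, 0.0, 0.0] turn -0.003 head -0.122 j6 0.34 F [-2.5 -1.4 10.5] w 0.0126 pos [0.6218 0.1695 0.3187] tilt [ 0.006  0.001 -1.   ]
```

```bash
python3 -m pendant '[[0,0.006,-0.001,0,0.01],[0,0.012,-0.001,0,0.01],[0,0.018,-0.001,0,0.01],[0,0.024,-0.001,0,0.01],[0,0.028,-0.001,0,0.01]]'; python3 arc.py  1.65 1.7 1.72
```

```text
t: 4.42
ee_pos: [0.6503, 0.166, 0.3202]
tool_rot: [0.749, 0.663, 0.003, 0.002]
wrist_force: [-0.7, -0.2, 2.3]
width: 0.0128
angle 1.617 r 0.1924 lat -0.0004
1.65 ty 0.0062 tz 0.0028
1.70 ty 0.0157 tz 0.0038
1.72 ty 0.0194 tz 0.0043
t 4.4 shift [0.0, 0.0, 0.0] turn -0.003 head -0.122 j6 0.33 F [-0.7 -0.2  2.3] w 0.0128 pos [0.6503 0.166  0.3202] tilt [ 0.007  0.001 -1.   ]
```

```bash
python3 -m pendant '[[0,0.003,0,0,0.01],[0,0.005,0,0,0.01],[0,0.007,0.0005,0,0.01],[0,0.009,0.0005,0,0.01],[0,0.011,0.0005,0,0.01]]'; python3 arc.py  1.65 1.7 1.72
```

```text
t: 4.83
ee_pos: [0.6612, 0.1647, 0.3196]
tool_rot: [0.749, 0.663, 0.003, 0.002]
wrist_force: [-1.8, 0.3, -3.9]
width: 0.0129
angle 1.673 r 0.1926 lat -0.0004
1.65 ty -0.0047 tz 0.0022
1.70 ty 0.0048 tz 0.0032
1.72 ty 0.0085 tz 0.0037
t 4.8 shift [0.0, 0.0, 0.0] turn -0.003 head -0.122 j6 0.32 F [-1.8  0.3 -3.9] w 0.0129 pos [0.6612 0.1647 0.3196] tilt [ 0.006  0.001 -1.   ]
```

```bash
python3 -m pendant '[[0,0.0015,0,0,0.01],[0,0.003,0,0,0.01],[0,0.0045,0.0005,0,0.01],[0,0.006,0.0005,0,0.01],[0,0.0075,0.001,0,0.01]]'; python3 arc.py  1.7 1.72
```

```text
t: 5.25
ee_pos: [0.6652, 0.1642, 0.3191]
tool_rot: [0.749, 0.663, -0.0, -0.001]
wrist_force: [-38.7, 3.0, 28.1]
width: 0.0125
angle 1.694 r 0.1925 lat -0.0004
1.70 ty 0.0007 tz 0.0026
1.72 ty 0.0045 tz 0.0032
t 5.2 shift [0.0, 0.0, 0.0] turn -0.003 head -0.122 j6 0.32 F [-38.7   3.   28.1] w 0.0125 pos [0.6652 0.1642 0.3191] tilt [-0.001  0.001 -1.   ]
```

Run:
```python
from h import *
c=cam('side'); save(c,'s3.png')
```

```text
(no output)
```

View pics/s3.png

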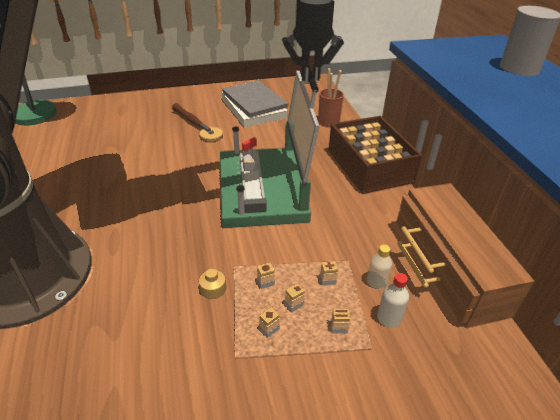

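```bash
python3 -m pendant '[[0,-0.001,0,0,0.01],[0,-0.001,0,0,0.01]]'; python3 -m pendant '[[0,0,0,0,0.02],[0,0,0,0,0.035],[0,0,0,0,0.05],[0,0,0,0,0.05],[0,0,-0.04,0,0.05]]'; python3 -m pendant '[[0,0,-0.04,0,0.05],[0,0,-0.07,0,0.05],[0,-0.04,-0.07,0,0.05],[0,-0.08,-0.07,0,0.05],[0,-0.12,-0.07,0,0.05]]'
bash g.sh .5,-.05,.3,0.1;python3 - <<'E'
from h import *
c=cam('side'); save(c,'s4.png')
E
```

```text
t: 5.47
ee_pos: [0.6637, 0.1644, 0.3194]
tool_rot: [0.749, 0.663, -0.0, -0.001]
wrist_force: [-0.0, -1.4, -0.7]
width: 0.013
t: 5.88
ee_pos: [0.6611, 0.1638, 0.3524]
tool_rot: [0.749, 0.663, -0.005, -0.004]
wrist_force: [0.6, -0.2, -0.7]
width: 0.0497
t: 6.3
ee_pos: [0.542, 0.1784, 0.424]
tool_rot: [0.749, 0.662, -0.005, -0.003]
wrist_force: [0.2, 0.4, 0.4]
width: 0.0504
t 6.3 shift [-0.2315, -0.0124, 0.1247] turn -0.223 head -0.123 j6 0.39 F [0.2 0.4 0.4] w 0.0504 pos [0.542  0.1784 0.424 ] tilt [-0.012 -0.001 -1.   ]
```

View pics/s4.png

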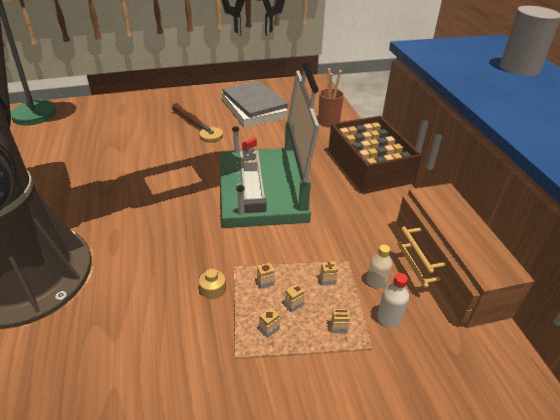

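```bash
python3 -m pendant '[[-0.23,-0.05,0.06,-0.22,0.05],[-0.23,-0.05,0.06,-0.22,0.05],[-0.23,-0.05,0.06,-0.22,0.05],[-0.23,-0.05,0.06,-0.22,0.05],[-0.23,-0.05,0.06,-0.22,0.05]]'
python3 - <<'E'
from h import *
c=cam('top'); save(c,'t4.png')
E
```

```text
t: 6.77
ee_pos: [0.4691, -0.0095, 0.3746]
tool_rot: [0.671, 0.741, -0.006, -0.005]
wrist_force: [0.8, -1.1, 0.8]
width: 0.0503
```

View pics/t4.png

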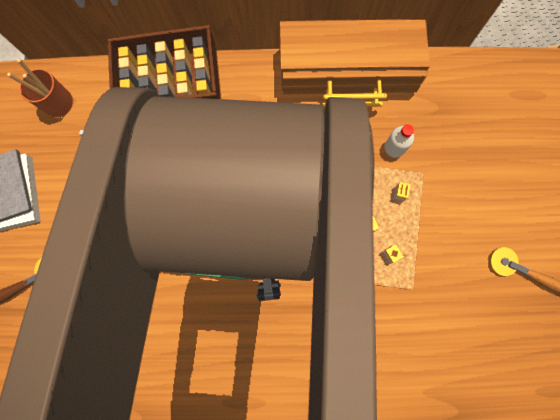

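Run:
```python
from h import *
c=cam('top'); c['img']=cv2.imread('pics/top0.png')[:,:,::-1].copy()
hsv=cv2.cvtColor(c['img'],cv2.COLOR_RGB2HSV)
for uv in [(346,182),(403,188),(366,228),(333,244),(390,256),(320,200)]: print(uv,hsv[uv[1],uv[0]])
from h import blocks
m=cv2.inRange(hsv,(22,150,130),(34,255,255))
for k in cv2.findContours(m,cv2.RETR_EXTERNAL,cv2.CHAIN_APPROX_NONE)[0]:
    x,y,w,h=cv2.boundingRect(k)
    if 310<x<425 and 160<y<320: print(x,y,w,h,cv2.contourArea(cv2.convexHull(k)))
cs=cam('side'); 
hs=cv2.cvtColor(cs['img'],cv2.COLOR_RGB2HSV)
m=cv2.inRange(hs,(18,120,100),(34,255,255))
for k in cv2.findContours(m,cv2.RETR_EXTERNAL,cv2.CHAIN_APPROX_NONE)[0]:
    x,y,w,h=cv2.boundingRect(k)
    if 230<x<380 and 250<y<360 and w>5: print('s',x,y,w,h,cv2.contourArea(cv2.convexHull(k)))
```

```text
(346, 182) [ 11 185 145]
(403, 188) [ 20 198 240]
(366, 228) [ 20 198 169]
(333, 244) [ 22 193 247]
(390, 256) [ 23 185 218]
(320, 200) [ 14 157 175]
330 296 10 9 55.5
387 245 16 17 138.0
332 238 13 15 137.5
364 216 14 16 136.0
406 196 2 1 0.0
398 194 2 1 0.0
401 192 3 4 3.0
408 191 1 2 0.0
398 190 2 2 0.5
409 185 1 3 0.0
399 185 2 2 0.5
342 185 10 6 36.0
405 184 1 1 0.0
349 178 3 4 5.5
343 177 2 4 1.5
s 334 315 15 6 46.5
s 333 311 6 3 6.0
s 334 309 6 1 0.0
s 260 308 19 16 182.5
s 287 284 17 15 155.0
s 258 266 8 8 33.5
s 267 264 6 11 39.5
s 331 262 6 11 42.0
s 322 262 7 11 37.5
```

```bash
cat >> h.py <<'E'
def blocks(c,z=.05,reg=None):
    hsv=cv2.cvtColor(np.ascontiguousarray(c['img']),cv2.COLOR_RGB2HSV)
    m=cv2.inRange(hsv,(18,140,160),(34,255,255)); f=4
    m=cv2.resize(m,None,fx=f,fy=f,interpolation=cv2.INTER_CUBIC); m=(m>127).astype(np.uint8)*255
    m=cv2.morphologyEx(m,cv2.MORPH_CLOSE,np.ones((17,17),np.uint8),borderValue=0)
    out=[]
    for k in cv2.findContours(m,cv2.RETR_EXTERNAL,cv2.CHAIN_APPROX_NONE)[0]:
        A=cv2.contourArea(cv2.convexHull(k))/f/f
        if not 80<A<450: continue
        h=(cv2.convexHull(k).reshape(-1,2)+.5)/f-.5
        W=plane(c,h,z)[:,:2]
        if reg is not None and not (reg[0]<W[:,0].mean()<reg[1] and reg[2]<W[:,1].mean()<reg[3]): continue
        (cx,cy),(w,l),a=cv2.minAreaRect((W*1e3).astype(np.float32)); a=np.radians(a)
        if l>w: w,l,a=l,w,a+np.pi/2
        a=(a+np.pi/2)%np.pi-np.pi/2
        out.append((cx/1e3,cy/1e3,a,w,l,*h.mean(0)))
    return out
MAT=(.40,.74,-.33,-.06)
E
python3 - <<'E'
from h import *
c=cam('top'); c['img']=cv2.imread('pics/top0.png')[:,:,::-1].copy()
for b in blocks(c,reg=MAT): print('T',np.round(b,3))
for b in blocks(cam('side'),reg=MAT): print('S',np.round(b,3))
E
```

```text
T [ 4.82000e-01 -2.50000e-01  5.05000e-01  3.10330e+01  2.49480e+01
  3.94301e+02  2.53257e+02]
T [ 4.99000e-01 -1.37000e-01  1.32000e-01  3.07080e+01  2.42730e+01
  3.37589e+02  2.44750e+02]
T [ 5.42000e-01 -2.04000e-01  3.72000e-01  3.08040e+01  2.49960e+01
  3.70475e+02  2.23892e+02]
T [ 6.11000e-01 -2.76000e-01 -2.20000e-01  3.12560e+01  2.47590e+01
  4.02908e+02  1.89725e+02]
T [ 6.26000e-01 -1.60000e-01 -3.80000e-02  3.10340e+01  2.40130e+01
  3.47250e+02  1.82475e+02]
S [ 6.07000e-01 -2.78000e-01 -2.26000e-01  2.91190e+01  2.16630e+01
  3.39966e+02  3.13170e+02]
S [ 4.79000e-01 -2.52000e-01  4.89000e-01  2.81610e+01  2.32670e+01
  2.69567e+02  3.13856e+02]
S [ 5.39000e-01 -2.08000e-01  4.07000e-01  2.90450e+01  2.32300e+01
  2.93587e+02  2.90548e+02]
S [ 4.97000e-01 -1.40000e-01  1.09000e-01  2.81940e+01  2.63360e+01
  2.65325e+02  2.68175e+02]
S [ 6.23000e-01 -1.63000e-01 -2.21000e-01  2.88130e+01  2.37030e+01
  3.28725e+02  2.65908e+02]
```

```bash
bash g.sh .482,-.25,.16,.505
```

```text
t 7.0 shift [-0.2418, -0.0087, 0.2151] turn -0.408 head 0.097 j6 -0.18 F [-0.1  0.7  0.2] w 0.0500 pos [ 0.4705 -0.0083  0.3752] tilt [-0.015 -0.001 -1.   ]
```

```bash
python3 -m pendant '[[-0.242,-0.009,0.215,-0.408,0.05],[-0.242,-0.009,0.215,-0.408,0.05],[-0.242,-0.009,0.215,-0.408,0.05],[-0.242,-0.009,0.215,-0.408,0.05],[-0.242,-0.009,0.215,-0.408,0.05]]'; python3 -m pendant '[[-0.09,0,0.07,0,0.05],[-0.09,0,0.07,0,0.05],[-0.09,0,0.07,0,0.05],[-0.09,0,0.07,0,0.05]]'
bash g.sh .482,-.25,.041,.505
python3 - <<'E'
from h import *
c=cam('top'); save(c,'t5.png')
E
```

```text
t: 7.43
ee_pos: [0.4787, -0.1582, 0.2411]
tool_rot: [0.505, 0.863, -0.004, -0.006]
wrist_force: [1.8, 0.1, 0.0]
width: 0.0502
t: 7.77
ee_pos: [0.524, -0.2388, 0.1667]
tool_rot: [0.505, 0.863, -0.004, -0.006]
wrist_force: [-2.1, 1.4, -0.5]
width: 0.0501
t 7.8 shift [0.0099, -0.0404, 0.1264] turn 0.007 head 0.512 j6 -0.98 F [-2.1  1.4 -0.5] w 0.0501 pos [ 0.524  -0.2388  0.1667] tilt [-0.015 -0.001 -1.   ]
```

View pics/t5.png

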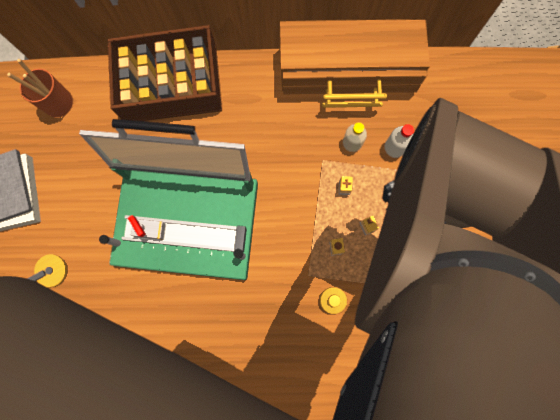

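```bash
cat > ov.py <<'E'
from h import *
import sys
c=cam('top'); p=np.load('press.npy'); p[0]+=float(sys.argv[1]);p[1]+=float(sys.argv[2]);p[2]+=float(sys.argv[3])
if sys.argv[4]!='x': np.save('press.npy',p)
print(p)
im=c['img'][:,:,::-1]; f=5; lo=np.array([105,170])
I=cv2.resize(im[170:285,105:262],None,fx=f,fy=f,interpolation=cv2.INTER_CUBIC)
for e in [[(-105,-142.5,35),(105,-142.5,35),(105,142.5,35),(-105,142.5,35),(-105,-142.5,35)],[(-44,-115,35),(-44,140,35)],[(-6,-115,35),(-6,140,35)],[(-50,-115,65),(0,-115,65),(0,-133,65),(-50,-133,65),(-50,-115,65)],[(-42,40,66.5),(-8,40,66.5)]]:
    q=((proj(c,pw(np.array(e)/1e3,p))-lo+.5)*f).astype(int); cv2.polylines(I,[q],False,(255,0,255),1)
cv2.imwrite('pics/ov.png',I)
E
python3 ov.py .003 0 0 s
```

```text
[ 0.55750953  0.17725011 -0.11886359]
```

View pics/ov.png

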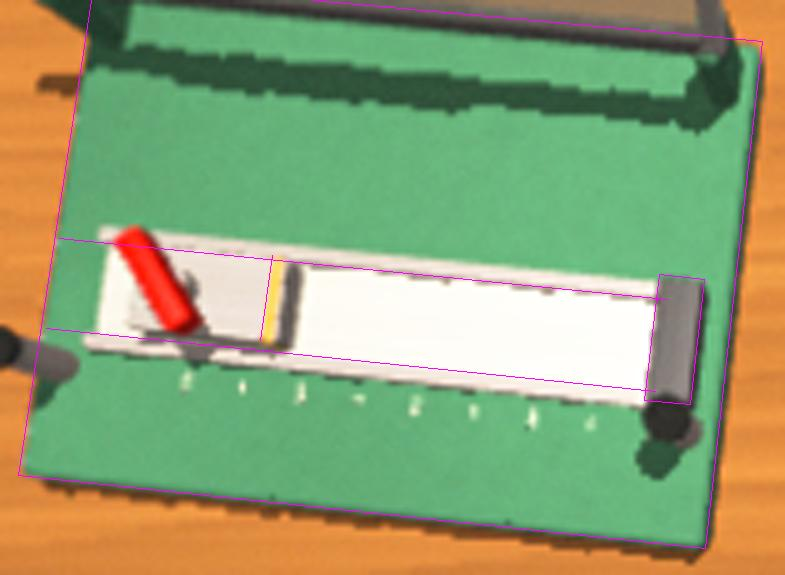

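```bash
python3 ov.py 0 0 -.003 s; python3 -c "
from h import *
p=np.load('press.npy')
for y in (-98,-70,-42,-14,14): print(y,pw((-.025,y/1e3,0),p)[0].round(4))"
python3 -m pendant '[[0.01,-0.04,0.0,0.007,0.05],[0.01,-0.04,0.0,0.007,0.05],[0.01,-0.04,0.0,0.007,0.05],[0.01,-0.04,0.04,0.007,0.05],[0.01,-0.04,0.06,0.007,0.05]]'
bash g.sh .482,-.25,.041,.505
python3 - <<'E'
from h import *
c=cam('side'); save(c,'s5.png')
E
```

```text
[ 0.55750953  0.17725011 -0.12186359]
-98 [0.5208 0.083  0.    ]
-70 [0.5242 0.1108 0.    ]
-42 [0.5276 0.1386 0.    ]
-14 [0.531  0.1664 0.    ]
14 [0.5344 0.1942 0.    ]
t: 8.33
ee_pos: [0.4832, -0.2459, 0.1109]
tool_rot: [0.507, 0.862, -0.004, -0.004]
wrist_force: [-1.0, -0.0, -1.5]
width: 0.0502
t 8.3 shift [-0.0032, -0.0023, 0.0699] turn 0.002 head 0.507 j6 -1.02 F [-1.  -0.  -1.5] w 0.0502 pos [ 0.4832 -0.2459  0.1109] tilt [-0.011 -0.002 -1.   ]
```

View pics/s5.png

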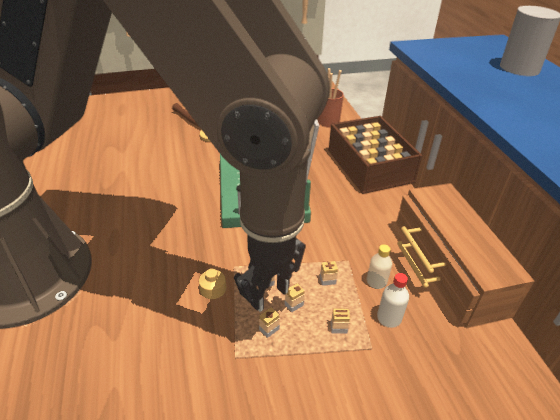

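```bash
python3 -m pendant '[[-0.003,-0.002,0.02,0.002,0.05],[-0.003,-0.002,0.04,0.002,0.05],[-0.003,-0.002,0.055,0.002,0.05],[-0.003,-0.002,0.065,0.002,0.05],[-0.003,-0.002,0.07,0.002,0.05]]'
python3 -m pendant '[[0,0,0,0,0.04],[0,0,0,0,0.02],[0,0,0,0,0.02],[0,0,0,0,0.02],[0,0,0,0,0.02]]' 35
bash g.sh .482,-.25,.041,.505
```

```text
t: 8.8
ee_pos: [0.4806, -0.2479, 0.0376]
tool_rot: [0.507, 0.862, -0.004, -0.007]
wrist_force: [-1.1, 0.2, 0.2]
width: 0.0501
t: 9.22
ee_pos: [0.4811, -0.2481, 0.0384]
tool_rot: [0.507, 0.862, -0.004, -0.006]
wrist_force: [1.0, 1.9, 6.3]
width: 0.0295
t 9.2 shift [-0.0021, -0.0002, -0.0026] turn 0.001 head 0.506 j6 -1.02 F [1.  1.9 6.3] w 0.0295 pos [ 0.4811 -0.2481  0.0384] tilt [-0.015 -0.    -1.   ]
```

```bash
python3 -m pendant '[[0,0,-0.03,0,0.02],[0,0,-0.07,0,0.02],[0,0,-0.11,0,0.02],[0,0,-0.15,0,0.02],[0,0,-0.155,0,0.02]]'
bash g.sh .5208,.083,.19,-.122
```

```text
t: 9.63
ee_pos: [0.4859, -0.2496, 0.2001]
tool_rot: [0.508, 0.862, -0.004, -0.002]
wrist_force: [1.9, -1.2, -0.4]
width: 0.0293
t 9.6 shift [0.2739, 0.1918, 0.0084] turn 0.628 head 0.506 j6 -1.02 F [ 1.9 -1.2 -0.4] w 0.0293 pos [ 0.4859 -0.2496  0.2001] tilt [-0.007 -0.005 -1.   ]
```

```bash
python3 -m pendant '[[0.273,0.19,0.0,0.628,0.02],[0.273,0.19,0.0,0.628,0.02],[0.273,0.19,0.0,0.628,0.02],[0.273,0.19,0.0,0.628,0.02],[0.273,0.19,0.0,0.628,0.02]]' >/dev/null
bash g.sh .5208,.083,.19,-.122
```

```text
t 10.1 shift [0.1498, 0.0105, 0.0059] turn 0.078 head -0.044 j6 -0.14 F [ 0.3 -1.2 -0.9] w 0.0298 pos [ 0.5038 -0.0662  0.1966] tilt [-0.007 -0.004 -1.   ]
```

```bash
python3 -m pendant '[[0.15,0.01,0.0,0.078,0.02],[0.15,0.01,0.0,0.078,0.02],[0.15,0.01,0.0,0.078,0.02],[0.15,0.01,0.0,0.078,0.02],[0.15,0.01,0.0,0.078,0.02]]' >/dev/null
bash g.sh .5208,.083,.11,-.122
python3 - <<'E'
from h import *
c=cam('side'); im=c['img'][:,:,::-1]
cv2.imwrite('pics/s6.png',cv2.resize(im[60:250,170:370],None,fx=3,fy=3,interpolation=cv2.INTER_CUBIC))
for b in blocks(c,reg=MAT): print('S',np.round(b,3)[:5])
E
```

```text
t 10.5 shift [-0.0043, 0.0011, 0.0863] turn 0.003 head -0.119 j6 0.23 F [ 0.1 -0.3 -1.4] w 0.0295 pos [0.5208 0.0876 0.1963] tilt [-0.006 -0.003 -1.   ]
S [ 0.607 -0.278 -0.208 29.166 22.277]
S [ 0.538 -0.208  0.389 27.574 23.368]
S [ 0.496 -0.14   0.128 28.836 26.04 ]
S [ 0.623 -0.162 -0.116 27.21  25.872]
```

View pics/s6.png

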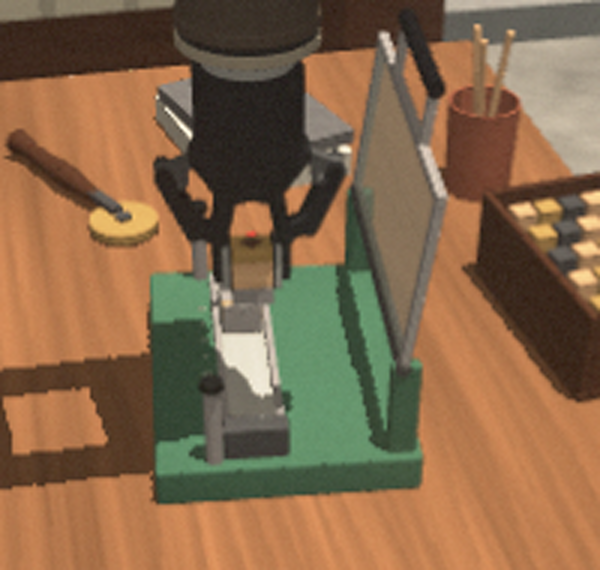

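```bash
python3 -m pendant '[[-0.004,0.001,0.03,0.003,0.02],[-0.004,0.001,0.06,0.003,0.02],[-0.004,0.001,0.08,0.003,0.02],[-0.004,0.001,0.095,0.003,0.02],[-0.004,0.001,0.1,0.003,0.02]]'
bash g.sh .5208,.083,.0705,-.122
```

```text
t: 10.93
ee_pos: [0.5198, 0.0805, 0.0953]
tool_rot: [0.749, 0.662, -0.004, -0.001]
wrist_force: [-11.2, 13.8, 49.4]
width: 0.0295
t 10.9 shift [0.0028, 0.0009, 0.0248] turn -0.001 head -0.123 j6 0.22 F [-11.2  13.8  49.4] w 0.0295 pos [0.5198 0.0805 0.0953] tilt [-0.008 -0.003 -1.   ]
```

```bash
python3 -m pendant '[[0,0,-0.02,0,0.02],[0,0,-0.02,0,0.02]]'
python3 - <<'E'
from h import *
go(.5208,.083,.0705,-.122)
for n in('side','top'):
    c=cam(n); save(c,n+'7.png'); im=c['img'][:,:,::-1]
    if n=='side': cv2.imwrite('pics/s7.png',cv2.resize(im[100:230,210:320],None,fx=4.5,fy=4.5,interpolation=cv2.INTER_CUBIC))
E
```

```text
t: 11.1
ee_pos: [0.5206, 0.0795, 0.1171]
tool_rot: [0.749, 0.662, -0.004, -0.001]
wrist_force: [1.3, 1.7, -0.4]
width: 0.0297
t 11.1 shift [0.0037, 0.0001, 0.0466] turn -0.002 head -0.124 j6 0.22 F [ 1.3  1.7 -0.4] w 0.0297 pos [0.5206 0.0795 0.1171] tilt [-0.007 -0.003 -1.   ]
```

View pics/s7.png

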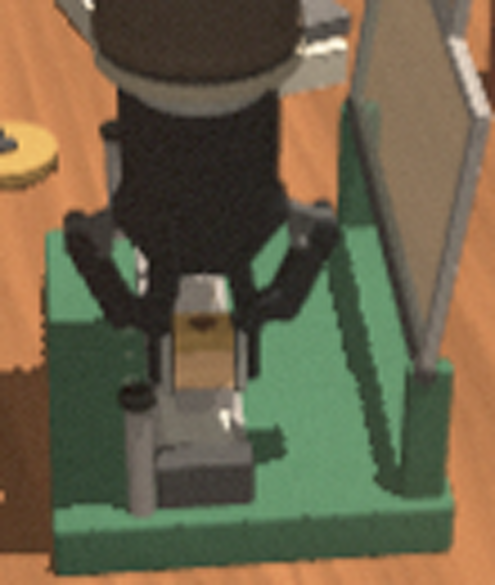

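View pics/top7.png

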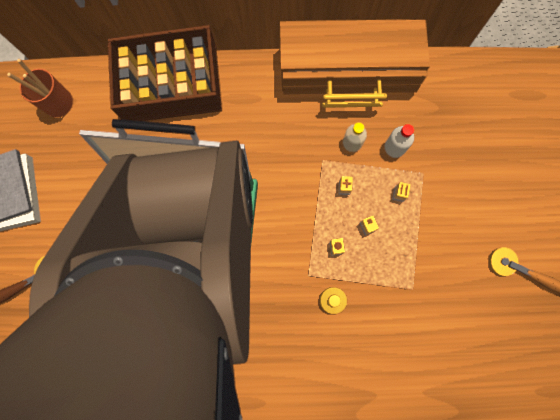

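Run:
```python
from h import *
c=cam('side')
hsv=cv2.cvtColor(c['img'],cv2.COLOR_RGB2HSV)
m=cv2.inRange(hsv,(15,110,90),(34,255,255)); m[:165]=0;m[195:]=0;m[:,:240]=0;m[:,275:]=0
ys,xs=np.nonzero(m); print(xs.min(),xs.max(),ys.min(),ys.max())
p=np.load('press.npy'); s,M=tool()
# predicted block corners given offset 0: bottom .0344 below TCP
for off in (0,-.004,-.008):
  b=[]
  for dz in (.0116,-.0344):
    for sx in(-.012,.012):
      for sy in(-.015,.015):
        b.append(s['ee_pos']+M@np.array([off+sx,sy,-dz]))
  print(off,proj(c,np.array(b)).round(0).tolist())
P=cloud(c)
print(P[172:200:3,255].round(3).tolist())
```

```text
248 261 170 185
0 [[248.0, 176.0], [262.0, 175.0], [248.0, 169.0], [261.0, 169.0], [249.0, 192.0], [262.0, 191.0], [248.0, 186.0], [261.0, 185.0]]
-0.004 [[249.0, 177.0], [262.0, 176.0], [248.0, 170.0], [261.0, 170.0], [249.0, 193.0], [262.0, 192.0], [248.0, 187.0], [261.0, 186.0]]
-0.008 [[249.0, 178.0], [262.0, 177.0], [248.0, 171.0], [261.0, 171.0], [249.0, 194.0], [262.0, 193.0], [248.0, 188.0], [261.0, 187.0]]
[[0.52, 0.075, 0.131], [0.518, 0.068, 0.127], [0.519, 0.07, 0.118], [0.517, 0.065, 0.113], [0.517, 0.066, 0.104], [0.517, 0.064, 0.097], [0.517, 0.066, 0.087], [0.527, 0.123, 0.032], [0.525, 0.108, 0.035], [0.516, 0.06, 0.065]]
```

```bash
python3 -m pendant '[[0.008,0,0.0,0,0.02],[0.008,0,0.0,0,0.02],[0.008,0,0.01,0,0.02],[0.008,0,0.02,0,0.02],[0.008,0,0.03,0,0.02]]'
bash g.sh .5216,.087,.0705,-.122
```

```text
t: 11.67
ee_pos: [0.5204, 0.0876, 0.0842]
tool_rot: [0.749, 0.662, -0.004, -0.001]
wrist_force: [-0.3, -0.3, -0.8]
width: 0.0297
t 11.7 shift [-0.0004, 0.0014, 0.0137] turn -0.001 head -0.123 j6 0.24 F [-0.3 -0.3 -0.8] w 0.0297 pos [0.5204 0.0876 0.0842] tilt [-0.008 -0.003 -1.   ]
```

No contact now; continue to seat.

```bash
python3 -m pendant '[[0,0.001,0.004,0,0.02],[0,0.001,0.008,0,0.02],[0,0.001,0.011,0,0.02],[0,0.001,0.0135,0,0.02],[0,0.001,0.0135,0,0.02]]'
bash g.sh .5216,.087,.0705,-.122
```

```text
t: 12.08
ee_pos: [0.5211, 0.0874, 0.0703]
tool_rot: [0.749, 0.662, -0.004, -0.001]
wrist_force: [-0.0, -0.3, -0.1]
width: 0.0294
t 12.1 shift [-0.0003, 0.0005, -0.0002] turn -0.001 head -0.123 j6 0.24 F [-0.  -0.3 -0.1] w 0.0294 pos [0.5211 0.0874 0.0703] tilt [-0.008 -0.003 -1.   ]
```

```bash
python3 -m pendant '[[0,0,0.001,0,0.02],[0,0,0.002,0,0.02],[0,0,0.002,0,0.02]]'
python3 -m pendant '[[0,0,0,0,0.03],[0,0,0,0,0.036],[0,0,0,0,0.042],[0,0,0,0,0.042],[0,0,-0.02,0,0.042]]'
python3 -m pendant '[[0,0,-0.02,0,0.042],[0,0,-0.05,0,0.045],[0,0,-0.09,0,0.05],[0,0,-0.12,0,0.05]]'
bash g.sh .499,-.137,.16,.132
python3 - <<'E'
from h import *
c=cam('side'); im=c['img'][:,:,::-1]
cv2.imwrite('pics/s8.png',cv2.resize(im[100:230,210:320],None,fx=4.5,fy=4.5,interpolation=cv2.INTER_CUBIC))
for b in blocks(cam('top'),reg=MAT): print('T',np.round(b,3)[:5])
E
```

```text
t: 12.33
ee_pos: [0.5212, 0.0873, 0.0683]
tool_rot: [0.749, 0.662, -0.004, -0.001]
wrist_force: [-0.2, -0.6, -1.3]
width: 0.0294
t: 12.75
ee_pos: [0.5197, 0.0872, 0.0862]
tool_rot: [0.749, 0.662, -0.006, -0.003]
wrist_force: [-1.8, 0.9, -0.3]
width: 0.0421
t: 13.08
ee_pos: [0.5212, 0.0877, 0.2086]
tool_rot: [0.749, 0.662, -0.006, -0.002]
wrist_force: [1.4, 0.3, 0.6]
width: 0.0499
t 13.1 shift [-0.2255, 0.0061, 0.0497] turn -0.255 head -0.123 j6 0.24 F [1.4 0.3 0.6] w 0.0499 pos [0.5212 0.0877 0.2086] tilt [-0.012 -0.004 -1.   ]
T [ 0.499 -0.137  0.121 31.196 25.559]
T [ 0.542 -0.205  0.381 31.908 26.107]
T [ 0.61  -0.276 -0.251 32.025 25.242]
T [ 0.627 -0.159 -0.043 31.19  25.968]
```

View pics/s8.png

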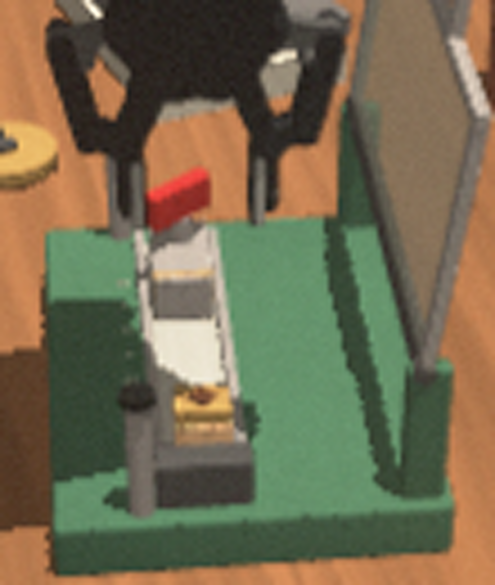

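```bash
python3 -m pendant '[[-0.226,0.006,0.05,-0.25,0.05],[-0.226,0.006,0.05,-0.25,0.05],[-0.226,0.006,0.05,-0.25,0.05],[-0.226,0.006,0.05,-0.25,0.05],[-0.226,0.006,0.05,-0.25,0.05]]'; python3 -m pendant '[[0,0,0,0,0.05],[0,0,0,0,0.05]]';bash g.sh .499,-.137,.04,.125
```

```text
t: 13.6
ee_pos: [0.5038, -0.1069, 0.1676]
tool_rot: [0.661, 0.751, -0.003, -0.001]
wrist_force: [0.2, -0.7, 0.8]
width: 0.05
t: 13.77
ee_pos: [0.503, -0.109, 0.1668]
tool_rot: [0.662, 0.75, -0.003, -0.001]
wrist_force: [-0.1, -0.2, -0.2]
width: 0.0502
t 13.8 shift [-0.0271, -0.0067, 0.1269] turn -0.001 head 0.124 j6 -0.39 F [-0.1 -0.2 -0.2] w 0.0502 pos [ 0.503  -0.109   0.1668] tilt [-0.006 -0.003 -1.   ]
```

```bash
python3 -m pendant '[[-0.027,-0.007,0,0,0.05],[-0.027,-0.007,0.03,0,0.05],[-0.027,-0.007,0.06,0,0.05],[-0.027,-0.007,0.08,0,0.05],[-0.027,-0.007,0.08,0,0.05]]' >/dev/null;bash g.sh .499,-.137,.04,.125
```

```text
t 14.2 shift [-0.0022, 0.0023, 0.0437] turn -0.000 head 0.125 j6 -0.44 F [-1.5  0.2 -0.8] w 0.0502 pos [ 0.497  -0.1351  0.0837] tilt [-0.011 -0.001 -1.   ]
```

```bash
python3 -m pendant '[[-0.002,0.002,0.012,0,0.05],[-0.002,0.002,0.024,0,0.05],[-0.002,0.002,0.036,0,0.05],[-0.002,0.002,0.043,0,0.05],[-0.002,0.002,0.043,0,0.05]]' >/dev/null;bash g.sh .499,-.137,.04,.125; python3 -m pendant '[[0,0,0,0,0.04],[0,0,0,0,0.02],[0,0,0,0,0.02],[0,0,0,0,0.02],[0,0,0,0,0.02]]'; bash g.sh .499,-.137,.04,.125
```

```text
t 14.6 shift [-0.001, 0.0002, 0.0005] turn 0.001 head 0.126 j6 -0.44 F [-0.2  0.6 -0.7] w 0.0495 pos [ 0.4987 -0.1361  0.0405] tilt [-0.012 -0.001 -1.   ]
t: 15.02
ee_pos: [0.4992, -0.136, 0.0413]
tool_rot: [0.661, 0.75, -0.004, -0.004]
wrist_force: [1.3, 5.5, 8.0]
width: 0.0295
t 15.0 shift [-0.0009, -0.0003, 0.0013] turn 0.001 head 0.126 j6 -0.44 F [1.3 5.5 8. ] w 0.0295 pos [ 0.4992 -0.136   0.0413] tilt [-0.01  -0.001 -1.   ]
```

```bash
python3 -m pendant '[[0,0,-0.03,0,0.02],[0,0,-0.07,0,0.02],[0,0,-0.11,0,0.02],[0,0,-0.15,0,0.02],[0,0,-0.155,0,0.02]]' >/dev/null
bash g.sh .5247,.1148,.19,-.122
```

```text
t 15.4 shift [0.247, 0.0525, 0.012] turn 0.248 head 0.126 j6 -0.44 F [ 2.3 -0.7 -0.2] w 0.0294 pos [ 0.5036 -0.1368  0.203 ] tilt [-0.002 -0.004 -1.   ]
```

```bash
python3 -m pendant '[[0.247,0.0525,0.01,0.248,0.02],[0.247,0.0525,0.01,0.248,0.02],[0.247,0.0525,0.01,0.248,0.02],[0.247,0.0525,0.01,0.248,0.02],[0.247,0.0525,0.01,0.248,0.02]]' >/dev/null;  bash g.sh .5247,.1148,.1,-.122
```

```text
t 15.8 shift [0.0541, -0.0011, 0.0931] turn -0.002 head -0.124 j6 0.19 F [ 0.8 -0.7 -1.6] w 0.0295 pos [0.5193 0.0613 0.1933] tilt [-0.002 -0.004 -1.   ]
```

```bash
python3 -m pendant '[[0.03,-0.001,0,0,0.02],[0.054,-0.001,0,0,0.02],[0.054,-0.001,0,0,0.02],[0.054,-0.001,0.03,0,0.02],[0.054,-0.001,0.06,0,0.02]]' >/dev/null;  bash g.sh .5247,.1148,.0735,-.122
```

```text
t 16.3 shift [-0.0006, -0.0013, 0.0603] turn -0.000 head -0.122 j6 0.29 F [ 0.1 -0.6 -0.9] w 0.0294 pos [0.526  0.1154 0.1338] tilt [ 0.002 -0.003 -1.   ]
```

```bash
python3 -m pendant '[[-0.001,-0.001,0.015,0,0.02],[-0.001,-0.001,0.03,0,0.02],[-0.001,-0.001,0.042,0,0.02],[-0.001,-0.001,0.053,0,0.02],[-0.001,-0.001,0.059,0,0.02]]' ;  bash g.sh .5247,.1148,.0725,-.122
```

```text
t: 16.68
ee_pos: [0.5245, 0.114, 0.0738]
tool_rot: [0.749, 0.662, -0.001, 0.002]
wrist_force: [-0.5, 0.5, -0.8]
width: 0.0295
t 16.7 shift [0.0009, 0.0001, 0.0013] turn -0.001 head -0.123 j6 0.29 F [-0.5  0.5 -0.8] w 0.0295 pos [0.5245 0.114  0.0738] tilt [ 0.001 -0.003 -1.   ]
```

```bash
python3 -m pendant '[[0,0,0.001,0,0.02],[0,0,0.002,0,0.02],[0,0,0.002,0,0.02]]'
python3 -m pendant '[[0,0,0,0,0.03],[0,0,0,0,0.036],[0,0,0,0,0.042],[0,0,0,0,0.042],[0,0,-0.02,0,0.042]]' >/dev/null
python3 -m pendant '[[0,0,-0.02,0,0.042],[0,0,-0.05,0,0.045],[0,0,-0.09,0,0.05],[0,0,-0.12,0,0.05]]' >/dev/null
python3 - <<'E'
from h import *
c=cam('side'); im=c['img'][:,:,::-1]
cv2.imwrite('pics/s9.png',cv2.resize(im[100:230,210:320],None,fx=4.5,fy=4.5,interpolation=cv2.INTER_CUBIC))
for b in blocks(cam('top'),reg=MAT): print('T',np.round(b,3)[:5])
for b in blocks(c,reg=MAT): print('S',np.round(b,3)[:5])
go(.542,-.205,.16,.381)
E
```

```text
t: 16.93
ee_pos: [0.5246, 0.1138, 0.0724]
tool_rot: [0.749, 0.662, -0.0, 0.002]
wrist_force: [1.4, 0.2, -1.5]
width: 0.0302
T [ 0.542 -0.205  0.372 31.402 26.063]
T [ 0.611 -0.276 -0.251 31.703 24.802]
T [ 0.627 -0.159 -0.043 31.19  25.968]
S [ 0.607 -0.278 -0.226 28.174 22.228]
S [ 0.538 -0.207  0.331 28.2   23.064]
S [ 0.623 -0.162 -0.038 29.095 25.926]
t 17.8 shift [-0.315, 0.055, 0.056] turn -0.504 head -0.123 j6 0.29 F [ 0.1 -0.7 -1.2] w 0.0502 pos [0.5257 0.1145 0.2151] tilt [ 0.005 -0.003 -1.   ]
```

View pics/s9.png

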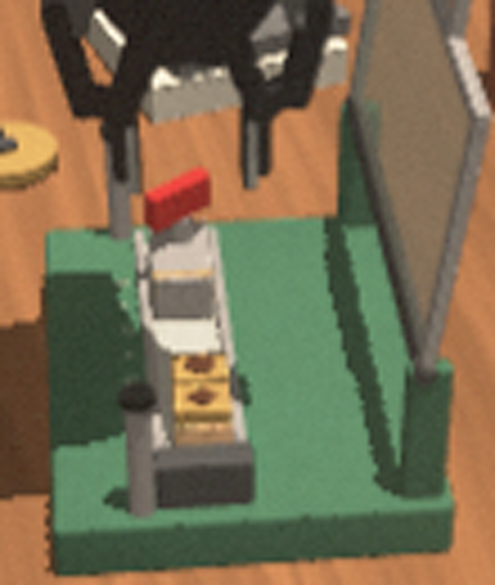

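```bash
python3 -m pendant '[[-0.315,0.055,0.04,-0.5,0.05],[-0.315,0.055,0.04,-0.5,0.05],[-0.315,0.055,0.04,-0.5,0.05],[-0.315,0.055,0.04,-0.5,0.05],[-0.315,0.055,0.04,-0.5,0.05]]'>/dev/null; bash g.sh .542,-.205,.14,.378
```

```text
t 18.2 shift [-0.1267, -0.0431, 0.0505] turn 0.006 head 0.384 j6 -0.57 F [ 2.2 -0.5 -0.8] w 0.0501 pos [ 0.5342 -0.0713  0.1901] tilt [ 0.005 -0.002 -1.   ]
```

```bash
python3 -m pendant '[[-0.04,-0.014,0,0,0.05],[-0.08,-0.028,0.01,0,0.05],[-0.12,-0.043,0.03,0,0.05],[-0.127,-0.043,0.05,0,0.05],[-0.127,-0.043,0.07,0,0.05]]'>/dev/null; python3 -m pendant '[[0,0,0.005,0,0.05],[0,0,0.005,0,0.05]]'; bash g.sh .542,-.205,.04,.378
```

```text
t: 18.78
ee_pos: [0.5414, -0.2092, 0.1125]
tool_rot: [0.561, 0.828, 0.0, 0.002]
wrist_force: [-0.4, 0.5, -0.1]
width: 0.0505
t 18.8 shift [0.0039, 0.002, 0.0725] turn 0.002 head 0.380 j6 -0.80 F [-0.4  0.5 -0.1] w 0.0505 pos [ 0.5414 -0.2092  0.1125] tilt [ 0.003 -0.002 -1.   ]
```

```bash
python3 -m pendant '[[0.004,0.002,0.02,0,0.05],[0.004,0.002,0.04,0,0.05],[0.004,0.002,0.06,0,0.05],[0.004,0.002,0.072,0,0.05],[0.004,0.002,0.072,0,0.05]]' >/dev/null;bash g.sh .542,-.205,.04,.378; python3 -m pendant '[[0,0,0,0,0.04],[0,0,0,0,0.02],[0,0,0,0,0.02],[0,0,0,0,0.02],[0,0,0,0,0.02]]'; bash g.sh .542,-.205,.04,.378;python3 -m pendant '[[0,0,-0.03,0,0.02],[0,0,-0.07,0,0.02],[0,0,-0.11,0,0.02],[0,0,-0.15,0,0.02],[0,0,-0.155,0,0.02]]' >/dev/null
bash g.sh .5282,.1438,.19,-.122
```

```text
t 19.2 shift [-0.0012, 0.0002, -0.0007] turn 0.003 head 0.381 j6 -0.79 F [-0.4  0.2  0. ] w 0.0499 pos [ 0.5414 -0.204   0.0393] tilt [ 0.001 -0.001 -1.   ]
t: 19.62
ee_pos: [0.542, -0.2041, 0.0404]
tool_rot: [0.56, 0.828, 0.0, 0.002]
wrist_force: [-0.8, 1.9, 7.8]
width: 0.0296
t 19.6 shift [-0.0008, -0.0003, 0.0004] turn 0.003 head 0.381 j6 -0.79 F [-0.8  1.9  7.8] w 0.0296 pos [ 0.542  -0.2041  0.0404] tilt [ 0.003 -0.002 -1.   ]
t 20.0 shift [0.33, 0.1146, 0.0105] turn 0.503 head 0.381 j6 -0.79 F [ 1.8 -1.3 -0.9] w 0.0297 pos [ 0.5444 -0.2051  0.2026] tilt [ 0.011 -0.006 -1.   ]
```

```bash
python3 -m pendant '[[0.328,0.114,0.005,0.503,0.02],[0.328,0.114,0.005,0.503,0.02],[0.328,0.114,0.005,0.503,0.02],[0.328,0.114,0.005,0.503,0.02],[0.328,0.114,0.005,0.503,0.02]]' >/dev/null;  bash g.sh .5279,.1415,.19,-.122
```

```text
t 20.4 shift [0.1523, -0.0264, 0.0047] turn -0.007 head -0.129 j6 0.06 F [ 2.2 -0.  -1.2] w 0.0296 pos [ 0.5344 -0.0129  0.1957] tilt [ 0.012 -0.006 -1.   ]
```

```bash
python3 -m pendant '[[0.15,-0.026,0.005,-0.007,0.02],[0.15,-0.026,0.005,-0.007,0.02],[0.15,-0.026,0.005,-0.007,0.02],[0.15,-0.026,0.005,-0.007,0.02],[0.15,-0.026,0.03,-0.007,0.02]]' >/dev/null; python3 -m pendant '[[0,0,0.03,0,0.02],[0,0,0.03,0,0.02],[0,0,0.03,0,0.02]]'; bash g.sh .5279,.1415,.0725,-.122
```

```text
t: 21.12
ee_pos: [0.5298, 0.1441, 0.1373]
tool_rot: [0.748, 0.664, 0.005, 0.007]
wrist_force: [0.1, -0.3, -1.4]
width: 0.0298
t 21.1 shift [-0.0026, -0.0027, 0.0647] turn 0.003 head -0.119 j6 0.34 F [ 0.1 -0.3 -1.4] w 0.0298 pos [0.5298 0.1441 0.1373] tilt [ 0.016 -0.004 -1.   ]
```

```bash
python3 -m pendant '[[-0.0026,-0.0025,0.015,0.003,0.02],[-0.0026,-0.0025,0.03,0.003,0.02],[-0.0026,-0.0025,0.045,0.003,0.02],[-0.0026,-0.0025,0.057,0.003,0.02],[-0.0026,-0.0025,0.064,0.003,0.02]]' ;  bash g.sh .5279,.1415,.0714,-.122
```

```text
t: 21.53
ee_pos: [0.5286, 0.1409, 0.0737]
tool_rot: [0.749, 0.662, 0.005, 0.007]
wrist_force: [0.1, 0.1, -2.3]
width: 0.0301
t 21.5 shift [0.0005, -0.0008, 0.0023] turn -0.001 head -0.123 j6 0.34 F [ 0.1  0.1 -2.3] w 0.0301 pos [0.5286 0.1409 0.0737] tilt [ 0.017 -0.004 -1.   ]
```

```bash
python3 -m pendant '[[0,0,0.001,0,0.02],[0,0,0.0025,0,0.02],[0,0,0.0025,0,0.02]]'
python3 -m pendant '[[0,0,0,0,0.03],[0,0,0,0,0.036],[0,0,0,0,0.042],[0,0,0,0,0.042],[0,0,-0.02,0,0.042]]' >/dev/null
python3 -m pendant '[[0,0,-0.02,0,0.042],[0,0,-0.05,0,0.045],[0,0,-0.09,0,0.05],[0,0,-0.12,0,0.05]]' >/dev/null
python3 - <<'E'
from h import *
c=cam('side'); im=c['img'][:,:,::-1]
cv2.imwrite('pics/s10.png',cv2.resize(im[100:230,210:320],None,fx=4.5,fy=4.5,interpolation=cv2.INTER_CUBIC))
for b in blocks(cam('top'),reg=MAT): print('T',np.round(b,3)[:5])
for b in blocks(c,reg=MAT): print('S',np.round(b,3)[:5])
go(.611,-.276,.16,-.24)
E
```

```text
t: 21.78
ee_pos: [0.5293, 0.1407, 0.0721]
tool_rot: [0.749, 0.662, 0.005, 0.007]
wrist_force: [-1.1, 0.0, -2.0]
width: 0.0295
T [ 0.611 -0.276 -0.224 31.716 25.388]
T [ 0.627 -0.159 -0.043 31.19  25.958]
S [ 0.607 -0.278 -0.226 28.17  21.662]
S [ 0.623 -0.162 -0.088 27.361 25.383]
t 22.6 shift [-0.4043, 0.1323, 0.058] turn 0.117 head -0.123 j6 0.34 F [ 0.3 -0.6 -1.3] w 0.0501 pos [0.5281 0.1417 0.215 ] tilt [ 0.021 -0.003 -1.   ]
```

View pics/s10.png

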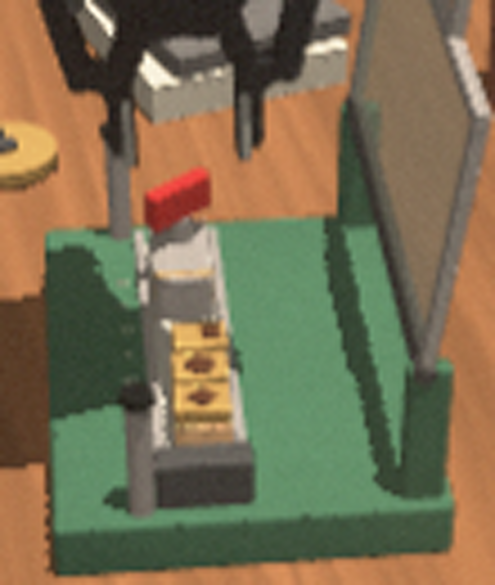

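```bash
python3 -m pendant '[[-0.404,0.132,0.03,0.11,0.05],[-0.404,0.132,0.03,0.11,0.05],[-0.404,0.132,0.03,0.11,0.05],[-0.404,0.132,0.03,0.11,0.05],[-0.404,0.132,0.03,0.11,0.05]]'>/dev/null; bash g.sh .611,-.276,.16,-.235
```

```text
t 23.1 shift [-0.1955, 0.0908, 0.0405] turn 0.002 head -0.233 j6 0.06 F [ 1.5  1.3 -0.3] w 0.0499 pos [ 0.5669 -0.0647  0.199 ] tilt [ 0.021 -0.003 -1.   ]
```

```bash
python3 -m pendant '[[-0.1955,0.0885,0.04,0,0.05],[-0.1955,0.0885,0.04,0,0.05],[-0.1955,0.0885,0.04,0,0.05],[-0.1955,0.0885,0.04,0,0.05],[-0.1955,0.0885,0.04,0,0.05]]'>/dev/null; python3 -m pendant '[[-0.015,0.005,0,0,0.05],[-0.015,0.005,0,0,0.05]]'>/dev/null; bash g.sh .611,-.276,.1,-.235
```

```text
t 23.6 shift [0.0104, -0.0001, 0.0607] turn -0.001 head -0.236 j6 -0.26 F [ 0. -0.  0.] w 0.0497 pos [ 0.6074 -0.2859  0.1607] tilt [ 0.021 -0.003 -1.   ]
```

```bash
python3 -m pendant '[[0.01,0,0.02,0,0.05],[0.01,0,0.05,0,0.05],[0.01,0,0.07,0,0.05],[0.01,0,0.07,0,0.05]]'>/dev/null; bash g.sh .611,-.276,.04,-.235
```

```text
t 24.0 shift [-0.0012, 0.0019, 0.0466] turn -0.001 head -0.236 j6 -0.24 F [-1.2  0.6 -1.1] w 0.0500 pos [ 0.6088 -0.2743  0.0866] tilt [ 0.015 -0.    -1.   ]
```

```bash
python3 -m pendant '[[-0.001,0.002,0.015,0,0.05],[-0.001,0.002,0.03,0,0.05],[-0.001,0.002,0.042,0,0.05],[-0.001,0.002,0.0465,0,0.05],[-0.001,0.002,0.0465,0,0.05]]' >/dev/null;bash g.sh .611,-.276,.04,-.235; python3 -m pendant '[[0,0,0,0,0.04],[0,0,0,0,0.02],[0,0,0,0,0.02],[0,0,0,0,0.02],[0,0,0,0,0.02]]'; bash g.sh .611,-.276,.04,-.235;python3 -m pendant '[[0,0,-0.03,0,0.02],[0,0,-0.07,0,0.02],[0,0,-0.11,0,0.02],[0,0,-0.15,0,0.02],[0,0,-0.155,0,0.02]]' >/dev/null
bash g.sh .5313,.1685,.19,-.122
```

```text
t 24.4 shift [-0.0007, 0.0003, -0.0002] turn -0.000 head -0.235 j6 -0.25 F [-0.4  1.1  0.3] w 0.0500 pos [ 0.6108 -0.2753  0.0398] tilt [ 0.014  0.    -1.   ]
t: 24.8
ee_pos: [0.6112, -0.2754, 0.0409]
tool_rot: [0.785, 0.619, 0.006, 0.005]
wrist_force: [-2.8, 2.6, 6.4]
width: 0.0296
t 24.8 shift [-0.0006, -0.0001, 0.0009] turn -0.000 head -0.235 j6 -0.25 F [-2.8  2.6  6.4] w 0.0296 pos [ 0.6112 -0.2754  0.0409] tilt [ 0.015  0.    -1.   ]
t 25.2 shift [0.4144, -0.1825, 0.0099] turn -0.113 head -0.235 j6 -0.24 F [ 1.2 -0.8 -0.2] w 0.0298 pos [ 0.6118 -0.2769  0.2039] tilt [ 0.024 -0.005 -1.   ]
```

```bash
python3 -m pendant '[[0.414,-0.182,0.005,-0.113,0.02],[0.414,-0.182,0.005,-0.113,0.02],[0.414,-0.182,0.005,-0.113,0.02],[0.414,-0.182,0.005,-0.113,0.02],[0.414,-0.182,0.005,-0.113,0.02]]' >/dev/null;  bash g.sh .5313,.1685,.19,-.122
```

```text
t 25.6 shift [0.2303, -0.0701, 0.0038] turn -0.001 head -0.123 j6 -0.05 F [ 0.9  0.7 -1.4] w 0.0295 pos [ 0.5725 -0.0686  0.1959] tilt [ 0.025 -0.005 -1.   ]
```

```bash
python3 -m pendant '[[0.23,-0.07,0.003,0,0.02],[0.23,-0.07,0.003,0,0.02],[0.23,-0.07,0.003,0,0.02],[0.23,-0.07,0.003,0,0.02],[0.23,-0.07,0.003,0,0.02]]' >/dev/null; python3 -m pendant '[[0.045,-0.012,0.0,0,0.02],[0.045,-0.012,0,0,0.02],[0.045,-0.012,0.0,0,0.02]]'; bash g.sh .5313,.1685,.0725,-.122
```

```text
t: 26.3
ee_pos: [0.5298, 0.1858, 0.1919]
tool_rot: [0.748, 0.664, 0.009, 0.01]
wrist_force: [0.3, -0.6, -1.1]
width: 0.0294
t 26.3 shift [-0.017, 0.0003, 0.1195] turn 0.003 head -0.119 j6 0.42 F [ 0.3 -0.6 -1.1] w 0.0294 pos [0.5298 0.1858 0.1919] tilt [ 0.027 -0.004 -1.   ]
```

```bash
python3 -m pendant '[[-0.017,0,0.02,0.003,0.02],[-0.017,0,0.04,0.003,0.02],[-0.017,0,0.07,0.003,0.02],[-0.017,0,0.09,0.003,0.02],[-0.017,0,0.09,0.003,0.02]]' ;  bash g.sh .5313,.1685,.0725,-.122
```

```text
t: 26.72
ee_pos: [0.5285, 0.1669, 0.0989]
tool_rot: [0.749, 0.662, 0.007, 0.009]
wrist_force: [-0.3, -1.2, -1.6]
width: 0.0294
t 26.7 shift [0.002, 0.002, 0.0264] turn -0.001 head -0.123 j6 0.40 F [-0.3 -1.2 -1.6] w 0.0294 pos [0.5285 0.1669 0.0989] tilt [ 0.022 -0.005 -1.   ]
```

```bash
python3 -m pendant '[[0.0025,0.002,0.008,0,0.02],[0.0025,0.002,0.016,0,0.02],[0.0025,0.002,0.022,0,0.02],[0.0025,0.002,0.0265,0,0.02],[0.0025,0.002,0.0275,0,0.02]]' ;  bash g.sh .5313,.1685,.0719,-.122
```

```text
t: 27.13
ee_pos: [0.5318, 0.169, 0.0719]
tool_rot: [0.749, 0.662, 0.007, 0.01]
wrist_force: [-3.9, -3.3, 23.8]
width: 0.0294
t 27.1 shift [-0.0005, -0.0005, -0.0] turn -0.001 head -0.123 j6 0.40 F [-3.9 -3.3 23.8] w 0.0294 pos [0.5318 0.169  0.0719] tilt [ 0.023 -0.005 -1.   ]
```

```bash
python3 -m pendant '[[0,0,-0.001,0,0.03],[0,0,-0.001,0,0.036],[0,0,-0.001,0,0.042],[0,0,-0.001,0,0.042],[0,0,-0.02,0,0.042]]' >/dev/null
python3 -m pendant '[[0,0,-0.02,0,0.042],[0,0,-0.05,0,0.045],[0,0,-0.09,0,0.05],[0,0,-0.12,0,0.05]]' >/dev/null
python3 - <<'E'
from h import *
c=cam('side'); im=c['img'][:,:,::-1]
cv2.imwrite('pics/s11.png',cv2.resize(im[100:230,210:320],None,fx=4.5,fy=4.5,interpolation=cv2.INTER_CUBIC))
for b in blocks(cam('top'),reg=MAT): print('T',np.round(b,3)[:5])
for b in blocks(c,reg=MAT): print('S',np.round(b,3)[:5])
go(.627,-.159,.16,-.043)
E
```

```text
T [ 0.627 -0.159 -0.043 31.19  25.958]
S [ 0.623 -0.161 -0.091 28.534 23.544]
t 28.0 shift [-0.3147, 0.1352, 0.0586] turn -0.080 head -0.123 j6 0.40 F [ 0.4 -0.  -0.3] w 0.0501 pos [0.53   0.1702 0.2147] tilt [ 0.027 -0.004 -1.   ]
```

View pics/s11.png

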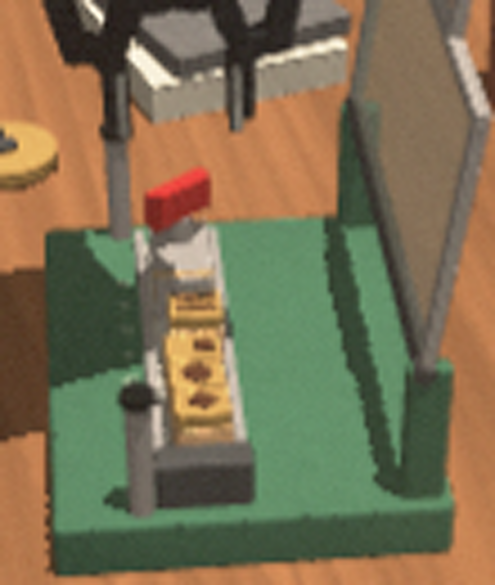

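```bash
python3 -m pendant '[[-0.314,0.134,0.03,-0.08,0.05],[-0.314,0.134,0.03,-0.08,0.05],[-0.314,0.134,0.03,-0.08,0.05],[-0.314,0.134,0.03,-0.08,0.05],[-0.314,0.134,0.03,-0.08,0.05]]'>/dev/null; bash g.sh .627,-.159,.16,-.043
```

```text
t 28.4 shift [-0.1254, 0.0445, 0.0381] turn 0.000 head -0.043 j6 -0.06 F [0.9 1.  0.4] w 0.0497 pos [ 0.5869 -0.0317  0.1965] tilt [ 0.027 -0.004 -1.   ]
```

```bash
python3 -m pendant '[[-0.04,0.014,0.01,0,0.05],[-0.08,0.028,0.02,0,0.05],[-0.118,0.041,0.04,0,0.05],[-0.118,0.041,0.06,0,0.05],[-0.118,0.041,0.06,0,0.05]]'>/dev/null; bash g.sh .627,-.159,.1,-.043
python3 - <<'E'
from h import *
c=cam('top'); save(c,'t12.png'); im=c['img'][:,:,::-1]
cv2.imwrite('pics/t12b.png',cv2.resize(im[170:285,105:262],None,fx=5,fy=5,interpolation=cv2.INTER_CUBIC))
E
```

```text
t 28.8 shift [-0.0047, 0.0036, 0.0337] turn -0.003 head -0.046 j6 -0.25 F [-0.6  0.3 -0.4] w 0.0503 pos [ 0.6229 -0.1541  0.1336] tilt [ 0.022 -0.003 -1.   ]
```

View pics/t12.png

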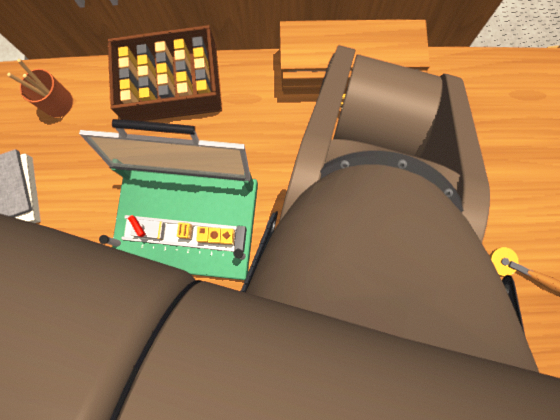

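View pics/t12b.png

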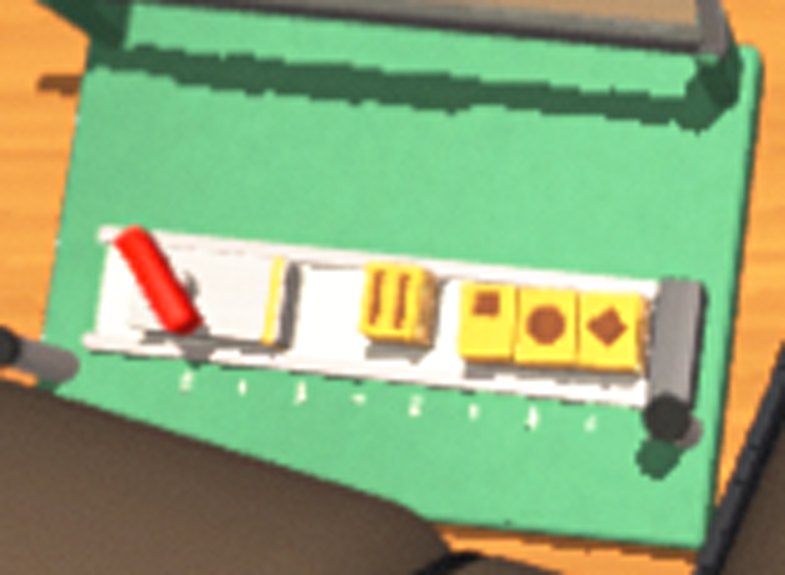

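```bash
python3 -m pendant '[[-0.005,0.004,0.02,0,0.05],[-0.005,0.003,0.04,0,0.05],[-0.005,0.003,0.06,0,0.05],[-0.005,0.003,0.06,0,0.05]]' >/dev/null;bash g.sh .627,-.159,.04,-.043
```

```text
t 29.2 shift [-0.0028, 0.0014, 0.033] turn -0.001 head -0.044 j6 -0.25 F [-1.8  1.5 -0.6] w 0.0500 pos [ 0.6251 -0.1561  0.073 ] tilt [ 0.018 -0.001 -1.   ]
```

```bash
python3 -m pendant '[[-0.003,0.001,0.012,0,0.05],[-0.003,0.001,0.024,0,0.05],[-0.003,0.001,0.033,0,0.05],[-0.003,0.001,0.033,0,0.05]]' >/dev/null;bash g.sh .627,-.159,.04,-.043; python3 -m pendant '[[-0.001,0,0,0,0.04],[-0.001,0,0,0,0.02],[-0.001,0,0,0,0.02],[-0.001,0,0,0,0.02],[-0.001,0,0,0,0.02]]'; bash g.sh .627,-.159,.04,-.043;python3 -m pendant '[[0,0,-0.03,0,0.02],[0,0,-0.07,0,0.02],[0,0,-0.11,0,0.02],[0,0,-0.15,0,0.02],[0,0,-0.155,0,0.02]]' >/dev/null
bash g.sh .5348,.1977,.19,-.122
```

```text
t 29.5 shift [-0.0003, 0.0012, -0.0015] turn -0.001 head -0.044 j6 -0.26 F [-1.   0.5 -0.2] w 0.0499 pos [ 0.6258 -0.1587  0.0385] tilt [ 0.016 -0.001 -1.   ]
t: 29.95
ee_pos: [0.626, -0.1597, 0.0389]
tool_rot: [0.722, 0.691, 0.006, 0.006]
wrist_force: [0.4, 1.0, -0.2]
width: 0.0297
t 29.9 shift [0.0008, 0.001, -0.0011] turn -0.001 head -0.044 j6 -0.26 F [ 0.4  1.  -0.2] w 0.0297 pos [ 0.626  -0.1597  0.0389] tilt [ 0.017 -0.001 -1.   ]
t 30.4 shift [0.3539, -0.1074, 0.0075] turn 0.078 head -0.044 j6 -0.26 F [ 1.7 -0.8 -1.5] w 0.0296 pos [ 0.6264 -0.1605  0.2013] tilt [ 0.026 -0.004 -1.   ]
```

```bash
python3 -m pendant '[[0.35,-0.106,0.005,0.078,0.02],[0.35,-0.106,0.005,0.078,0.02],[0.35,-0.106,0.005,0.078,0.02],[0.35,-0.106,0.005,0.078,0.02],[0.35,-0.106,0.005,0.078,0.02]]' >/dev/null;  bash g.sh .5348,.1977,.19,-.122
```

```text
t 30.8 shift [0.1483, -0.0565, 0.0017] turn -0.001 head -0.123 j6 0.15 F [ 0.4  0.4 -1.5] w 0.0297 pos [0.5727 0.0436 0.1934] tilt [ 0.027 -0.005 -1.   ]
```

```bash
python3 -m pendant '[[0.142,-0.055,0.0,0,0.02],[0.142,-0.055,0,0,0.02],[0.142,-0.055,0,0,0.02],[0.142,-0.055,0,0,0.02],[0.142,-0.055,0.02,0,0.02]]' >/dev/null; python3 -m pendant '[[0,0,0.01,0,0.02],[0,0,0.02,0,0.02],[0,0,0.02,0,0.02]]'; bash g.sh .5348,.1977,.09,-.122
```

```text
t: 31.45
ee_pos: [0.5364, 0.1957, 0.1528]
tool_rot: [0.748, 0.664, 0.01, 0.011]
wrist_force: [-0.3, -0.2, -2.1]
width: 0.0299
t 31.4 shift [0.0017, -0.0037, 0.0627] turn 0.002 head -0.120 j6 0.44 F [-0.3 -0.2 -2.1] w 0.0299 pos [0.5364 0.1957 0.1528] tilt [ 0.03  -0.003 -1.   ]
```

```bash
python3 -m pendant '[[0.002,-0.003,0.01,0.002,0.02],[0.002,-0.003,0.03,0.002,0.02],[0.002,-0.003,0.05,0.002,0.02],[0.002,-0.003,0.055,0.002,0.02],[0.002,-0.003,0.055,0.002,0.02]]'; bash g.sh .5348,.1977,.0699,-.122
python3 - <<'E'
from h import *
c=cam('side'); im=c['img'][:,:,::-1]
cv2.imwrite('pics/s13.png',cv2.resize(im[90:230,200:320],None,fx=4.2,fy=4.2,interpolation=cv2.INTER_CUBIC))
E
```

```text
t: 31.87
ee_pos: [0.5345, 0.197, 0.0964]
tool_rot: [0.749, 0.662, 0.009, 0.01]
wrist_force: [-1.2, -0.9, -0.9]
width: 0.03
t 31.9 shift [0.0008, -0.0005, 0.0265] turn -0.001 head -0.123 j6 0.45 F [-1.2 -0.9 -0.9] w 0.0300 pos [0.5345 0.197  0.0964] tilt [ 0.027 -0.004 -1.   ]
```

View pics/s13.png

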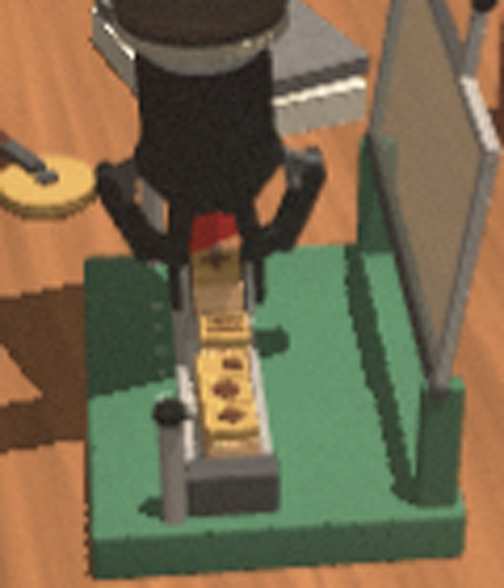

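```bash
python3 -m pendant '[[0.001,-0.0005,0.007,0,0.02],[0.001,-0.0005,0.014,0,0.02],[0.001,-0.0005,0.02,0,0.02],[0.001,-0.0005,0.025,0,0.02],[0.001,-0.0005,0.0265,0,0.02]]' ;  bash g.sh .5348,.1977,.0699,-.122
```

```text
t: 32.33
ee_pos: [0.5352, 0.1982, 0.0702]
tool_rot: [0.749, 0.662, 0.009, 0.01]
wrist_force: [0.4, -0.3, -1.4]
width: 0.0294
t 32.3 shift [-0.0005, -0.0003, 0.0003] turn -0.001 head -0.123 j6 0.45 F [ 0.4 -0.3 -1.4] w 0.0294 pos [0.5352 0.1982 0.0702] tilt [ 0.028 -0.003 -1.   ]
```

```bash
python3 -m pendant '[[0,0,0.001,0,0.02],[0,0,0.0015,0,0.02],[0,0,0.0015,0,0.02]]'
python3 -m pendant '[[0,0,0,0,0.03],[0,0,0,0,0.036],[0,0,0,0,0.042],[0,0,0,0,0.042],[0,0,-0.02,0,0.042]]' >/dev/null
python3 -m pendant '[[0,0,-0.02,0,0.042],[0,0,-0.05,0,0.045],[0,0,-0.09,0,0.05],[0,0,-0.12,0,0.05]]' >/dev/null
python3 - <<'E'
from h import *
c=cam('side'); im=c['img'][:,:,::-1]
cv2.imwrite('pics/s14.png',cv2.resize(im[90:230,200:320],None,fx=4.2,fy=4.2,interpolation=cv2.INTER_CUBIC))
go(.54,.256,.19,.6)
E
```

```text
t: 32.58
ee_pos: [0.5353, 0.1983, 0.0698]
tool_rot: [0.749, 0.662, 0.01, 0.011]
wrist_force: [-4.7, -1.7, 20.2]
width: 0.0293
t 33.4 shift [0.0572, -0.0004, 0.0247] turn -0.723 head -0.123 j6 0.44 F [3.1 0.9 7.4] w 0.0501 pos [0.5326 0.1992 0.2146] tilt [ 0.031 -0.002 -1.   ]
```

View pics/s14.png

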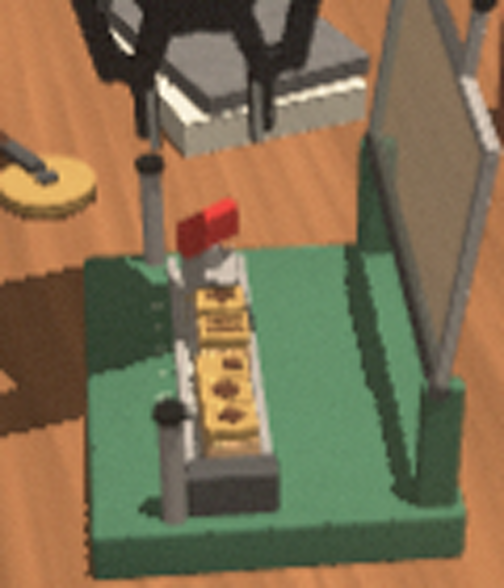

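```bash
cat > red.py <<'E'
from h import *
import sys
def red(c,box=None):
    hsv=cv2.cvtColor(np.ascontiguousarray(c['img']),cv2.COLOR_RGB2HSV)
    m=cv2.inRange(hsv,(0,190,120),(7,255,255))|cv2.inRange(hsv,(174,190,120),(180,255,255))
    best=None;p=np.load('press.npy')
    for k in cv2.findContours(m,cv2.RETR_EXTERNAL,cv2.CHAIN_APPROX_NONE)[0]:
        if cv2.contourArea(k)<40: continue
        W=plane(c,cv2.convexHull(k).reshape(-1,2),.1045)[:,:2]
        (x,y),(w,l),a=cv2.minAreaRect((W*1e3).astype(np.float32)); a=np.radians(a)
        if l>w: w,l,a=l,w,a+np.pi/2
        a=(a+np.pi/2)%np.pi-np.pi/2
        d=np.array([x/1e3-p[0],y/1e3-p[1]]); cs,sn=np.cos(p[2]),np.sin(p[2])
        print('world',round(x,1),round(y,1),'ang %.3f'%a,'size',round(w,1),round(l,1),'press',(np.array([cs*d[0]+sn*d[1],-sn*d[0]+cs*d[1]])*1e3).round(1),'clamp %.2f'%(.7-(a-p[2])))
c=cam('top')
if len(sys.argv)>1: c['img']=cv2.imread(sys.argv[1])[:,:,::-1].copy()
red(c)
E
python3 red.py pics/t12.png
```

```text
world 539.4 251.3 ang 0.562 size 45.6 12.4 press [-27.   71.3] clamp 0.02
```

```bash
for i in 1 2 3; do python3 -m pendant '[[0,0,0,-0.12,0.035],[0,0,0,-0.24,0.035],[0,0,0,-0.36,0.035],[0,0,0,-0.48,0.035],[0,0,0,-0.6,0.035]]'>/dev/null; done; bash g.sh .541,.2512,.15,2.133
```

```text
t 34.7 shift [-0.0138, 0.0512, 0.0603] turn -0.438 head 1.695 j6 -1.37 F [-0.4  0.5  0.5] w 0.0353 pos [0.5319 0.1989 0.2102] tilt [ 0.029 -0.003 -1.   ]
```

```bash
python3 -m pendant '[[-0.014,0.051,0,-0.12,0.035],[-0.014,0.051,0,-0.24,0.035],[-0.014,0.051,0,-0.36,0.035],[-0.014,0.051,0.02,-0.438,0.035],[-0.014,0.051,0.05,-0.438,0.035]]'; bash g.sh .541,.2512,.0985,2.133
python3 - <<'E'
from h import *
c=cam('side'); im=c['img'][:,:,::-1]
cv2.imwrite('pics/s15.png',cv2.resize(im[90:230,200:320],None,fx=4.2,fy=4.2,interpolation=cv2.INTER_CUBIC))
E
```

```text
t: 35.1
ee_pos: [0.5423, 0.2521, 0.1616]
tool_rot: [-0.281, 0.96, -0.005, 0.016]
wrist_force: [0.9, 0.7, -0.9]
width: 0.0349
t 35.1 shift [0.0033, 0.0011, 0.063] turn 0.007 head 2.140 j6 -1.73 F [ 0.9  0.7 -0.9] w 0.0349 pos [0.5423 0.2521 0.1616] tilt [ 0.033 -0.001 -0.999]
```

View pics/s15.png

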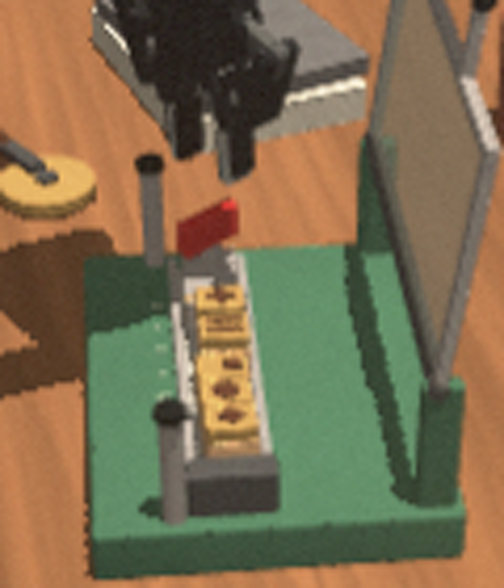

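```bash
python3 -m pendant '[[0.003,0.001,0.012,0.005,0.035],[0.003,0.001,0.025,0.005,0.035],[0.003,0.001,0.035,0.005,0.035],[0.003,0.001,0.04,0.005,0.035]]'; bash g.sh .541,.2512,.0985,2.133
python3 - <<'E'
from h import *
c=cam('side'); im=c['img'][:,:,::-1]
cv2.imwrite('pics/s16.png',cv2.resize(im[90:230,200:320],None,fx=4.2,fy=4.2,interpolation=cv2.INTER_CUBIC))
E
```

```text
t: 35.48
ee_pos: [0.5364, 0.2493, 0.1134]
tool_rot: [-0.276, 0.961, -0.006, 0.01]
wrist_force: [-0.4, -0.2, -0.1]
width: 0.0351
t 35.5 shift [-0.0047, -0.0005, 0.015] turn -0.003 head 2.130 j6 -1.72 F [-0.4 -0.2 -0.1] w 0.0351 pos [0.5364 0.2493 0.1134] tilt [ 0.023 -0.005 -1.   ]
```

View pics/s16.png

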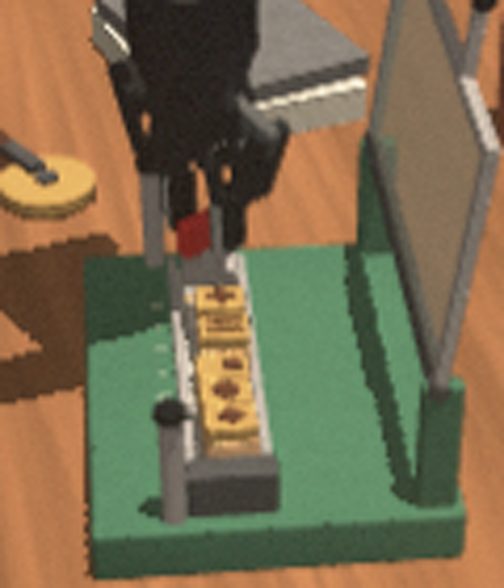

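```bash
python3 -m pendant '[[-0.0045,-0.0005,0.006,-0.003,0.035],[-0.0045,-0.0005,0.011,-0.003,0.035],[-0.0045,-0.0005,0.0145,-0.003,0.035],[-0.0045,-0.0005,0.0145,-0.003,0.035]]'; bash g.sh .541,.2512,.0985,2.133
python3 -m pendant '[[0,0,0,0,0.025],[0,0,0,0,0.01],[0,0,0,0,0.005],[0,0,0,0,0.005],[0,0,0,0,0.005]]' 40;  bash g.sh .541,.2512,.0985,2.133
```

```text
t: 35.87
ee_pos: [0.5407, 0.251, 0.0983]
tool_rot: [-0.277, 0.961, -0.006, 0.01]
wrist_force: [-0.9, 0.1, 0.9]
width: 0.0353
t 35.9 shift [-0.0004, -0.0, -0.0002] turn -0.001 head 2.132 j6 -1.72 F [-0.9  0.1  0.9] w 0.0353 pos [0.5407 0.251  0.0983] tilt [ 0.022 -0.006 -1.   ]
t: 36.28
ee_pos: [0.54, 0.251, 0.0985]
tool_rot: [-0.277, 0.961, -0.006, 0.009]
wrist_force: [-5.5, 0.6, 2.6]
width: 0.0136
t 36.3 shift [-0.001, -0.0004, -0.0] turn -0.001 head 2.132 j6 -1.72 F [-5.5  0.6  2.6] w 0.0136 pos [0.54   0.251  0.0985] tilt [ 0.021 -0.006 -1.   ]
```

```bash
python3 -m pendant '[[0.002,-0.0025,0,0,0.005],[0.004,-0.005,0,0,0.005],[0.0063,-0.0078,0,0,0.005],[0.0085,-0.0105,0,0,0.005],[0.0095,-0.0117,0,0,0.005]]'; bash g.sh .538,.226,.0985,2.133
python3 - <<'E'
from h import *
c=cam('side'); im=c['img'][:,:,::-1]
cv2.imwrite('pics/s17.png',cv2.resize(im[90:230,200:320],None,fx=4.2,fy=4.2,interpolation=cv2.INTER_CUBIC))
E
```

```text
t: 36.7
ee_pos: [0.5381, 0.2355, 0.0986]
tool_rot: [-0.277, 0.961, -0.006, 0.009]
wrist_force: [-2.3, 3.3, -3.0]
width: 0.0135
t 36.7 shift [0.0051, -0.008, 0.0001] turn -0.001 head 2.132 j6 -1.75 F [-2.3  3.3 -3. ] w 0.0135 pos [0.5381 0.2355 0.0986] tilt [ 0.021 -0.006 -1.   ]
```

View pics/s17.png

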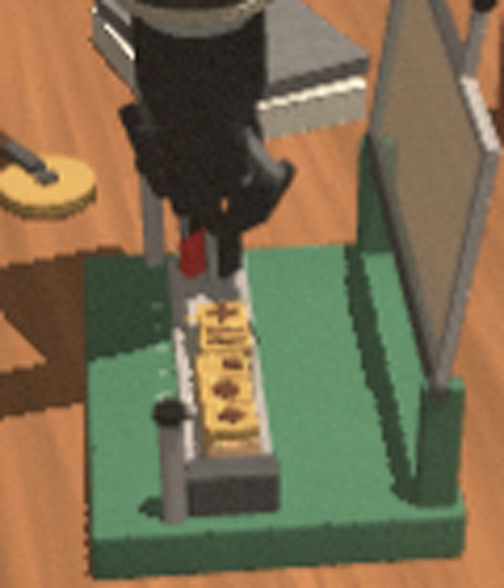

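```bash
python3 -m pendant '[[0.001,-0.0016,0,0,0.005],[0.0022,-0.0032,0,0,0.005],[0.0034,-0.0047,0,0,0.005],[0.0045,-0.006,0,0,0.005],[0.0045,-0.006,0,0,0.005]]'; bash g.sh .538,.226,.0985,2.133
```

```text
t: 37.17
ee_pos: [0.5374, 0.2289, 0.0986]
tool_rot: [-0.277, 0.961, -0.005, 0.01]
wrist_force: [-3.9, 16.9, -4.2]
width: 0.0132
t 37.2 shift [0.001, -0.0028, 0.0002] turn -0.002 head 2.131 j6 -1.76 F [-3.9 16.9 -4.2] w 0.0132 pos [0.5374 0.2289 0.0986] tilt [ 0.021 -0.004 -1.   ]
```

```bash
python3 -m pendant '[[0.001,-0.0012,0,0,0.005],[0.002,-0.0024,0,0,0.005],[0.002,-0.0024,0,0,0.005]]'; bash g.sh .538,.226,.0985,2.133
```

```text
t: 37.42
ee_pos: [0.5373, 0.2283, 0.0987]
tool_rot: [-0.276, 0.961, -0.004, 0.011]
wrist_force: [-4.8, 32.3, -9.7]
width: 0.0133
t 37.4 shift [0.0006, -0.0023, 0.0003] turn -0.003 head 2.130 j6 -1.76 F [-4.8 32.3 -9.7] w 0.0133 pos [0.5373 0.2283 0.0987] tilt [ 0.023 -0.001 -1.   ]
```

```bash
python3 -m pendant '[[0.0006,-0.0008,0,0.1,0.005],[0.0006,-0.0008,0,0.2,0.005],[0.0006,-0.0008,0,0.3,0.005],[0.0006,-0.0008,0,0.4,0.005],[0.0006,-0.0008,0,0.5,0.005]]'; bash g.sh .5373,.2283,.0985,.733
```

```text
t: 37.83
ee_pos: [0.5374, 0.2284, 0.0987]
tool_rot: [-0.027, 1.0, -0.0, 0.012]
wrist_force: [-3.4, 15.8, -7.4]
width: 0.0132
t 37.8 shift [0.0001, -0.0001, 0.0002] turn 0.892 head 1.625 j6 -1.26 F [-3.4 15.8 -7.4] w 0.0132 pos [0.5374 0.2284 0.0987] tilt [ 0.023  0.    -1.   ]
```

```bash
python3 -m pendant '[[0,-0.0008,0,0.1,0.005],[0,-0.0008,0,0.2,0.005],[0,-0.0008,0,0.3,0.005],[0,-0.0008,0,0.4,0.005],[0,-0.0008,0,0.5,0.005]]'; bash g.sh .5373,.2283,.0985,.733; python3 -m pendant '[[0,0,0,0.1,0.005],[0,0,0,0.2,0.005],[0,0,0,0.3,0.005],[0,0,0,0.35,0.005],[0,0,0,0.38,0.005]]'; bash g.sh .5373,.2283,.0985,.733; python3 -c "
from rig import robot
print(robot.read_state()['ft_torque'])"
```

```text
t: 38.25
ee_pos: [0.5373, 0.2281, 0.0986]
tool_rot: [0.223, 0.975, 0.003, 0.011]
wrist_force: [-3.3, 9.9, -3.1]
width: 0.0131
t 38.2 shift [0.0001, 0.0002, 0.0001] turn 0.388 head 1.121 j6 -0.76 F [-3.3  9.9 -3.1] w 0.0131 pos [0.5373 0.2281 0.0986] tilt [ 0.023  0.001 -1.   ]
t: 38.67
ee_pos: [0.5371, 0.228, 0.0987]
tool_rot: [0.405, 0.914, 0.005, 0.01]
wrist_force: [-4.0, 2.6, -0.7]
width: 0.0134
t 38.7 shift [0.0, 0.0004, 0.0002] turn 0.005 head 0.738 j6 -0.37 F [-4.   2.6 -0.7] w 0.0134 pos [0.5371 0.228  0.0987] tilt [ 0.023  0.001 -1.   ]
[0.41031018 0.73568825 0.17591504]
```

```bash
python3 -m pendant '[[0,0,0,0.04,0.005],[0,0,0,0.08,0.005],[0,0,0,0.08,0.005]]'; python3 -c "
from rig import robot
print(robot.read_state()['ft_torque'])";  bash g.sh .5373,.2283,.0985,.733
```

```text
t: 38.92
ee_pos: [0.537, 0.228, 0.0987]
tool_rot: [0.442, 0.897, 0.005, 0.01]
wrist_force: [-1.8, 3.4, -0.4]
width: 0.013
[0.28704957 0.63389967 0.53522464]
t 38.9 shift [0.0001, 0.0004, 0.0002] turn -0.077 head 0.656 j6 -0.29 F [-1.8  3.4 -0.4] w 0.0130 pos [0.537  0.228  0.0987] tilt [ 0.023  0.001 -1.   ]
```

```bash
python3 -m pendant '[[0,0,0,0.04,0.005],[0,0,0,0.08,0.005],[0,0,0,0.08,0.005]]'; python3 -c "
from rig import robot
print(robot.read_state()['ft_torque'])";  bash g.sh .5373,.2283,.0985,.733
```

```text
t: 39.17
ee_pos: [0.5374, 0.2276, 0.0989]
tool_rot: [0.477, 0.879, 0.006, 0.01]
wrist_force: [1.1, -2.9, -0.1]
width: 0.0134
[-0.95091396  0.04488657  1.07350153]
t 39.2 shift [0.0006, 0.0003, 0.0004] turn -0.156 head 0.577 j6 -0.21 F [ 1.1 -2.9 -0.1] w 0.0134 pos [0.5374 0.2276 0.0989] tilt [ 0.024 -0.    -1.   ]
```

```bash
python3 -m pendant '[[0,0,0,-0.08,0.02],[0,0,0,-0.08,0.03],[0,0,0,-0.08,0.035],[0,0,0,-0.08,0.035],[0,0,-0.02,-0.08,0.035]]'; python3 -m pendant '[[0,0,-0.03,0,0.035],[0,0,-0.06,0,0.035],[0,0,-0.1,0,0.035],[0,0,-0.14,0,0.035],[0,0,-0.18,0,0.035]]'
python3 - <<'E'
from h import *
c=cam('side'); im=c['img'][:,:,::-1]
cv2.imwrite('pics/s18.png',cv2.resize(im[90:230,200:320],None,fx=4.2,fy=4.2,interpolation=cv2.INTER_CUBIC))
go(.55,.0,.33,-.122)
E
```

```text
t: 39.58
ee_pos: [0.5353, 0.2269, 0.1164]
tool_rot: [0.442, 0.897, 0.004, 0.009]
wrist_force: [-1.5, -0.4, -0.6]
width: 0.035
t: 40.0
ee_pos: [0.5314, 0.2271, 0.2982]
tool_rot: [0.442, 0.897, 0.004, 0.009]
wrist_force: [0.7, 0.3, -0.3]
width: 0.0348
t 40.0 shift [-0.1911, -0.1258, -0.0237] turn 0.776 head 0.654 j6 -0.29 F [4.5 1.5 9.6] w 0.0349 pos [0.5342 0.2283 0.3063] tilt [ 0.028  0.002 -1.   ]
```

View pics/s18.png

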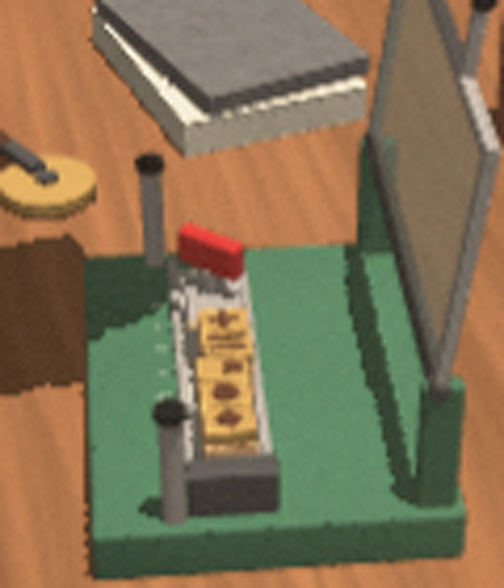

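```bash
python3 -m pendant '[[-0.191,-0.126,0,0.1,0.035],[-0.191,-0.126,0,0.2,0.035],[-0.191,-0.126,0,0.3,0.035],[-0.191,-0.126,0,0.3,0.035],[-0.191,-0.126,0,0.3,0.035]]'>/dev/null;bash g.sh .55,-.25,.3,.355
```

```text
t 40.5 shift [-0.252, -0.0914, 0.0052] turn -0.002 head 0.353 j6 -0.38 F [1.3 0.1 0.2] w 0.0351 pos [0.5485 0.0181 0.3057] tilt [ 0.029  0.002 -1.   ]
```

```bash
python3 -m pendant '[[-0.25,-0.091,0,0,0.035],[-0.25,-0.091,0,0,0.035],[-0.25,-0.091,0,0,0.035],[-0.25,-0.091,0,0,0.035],[-0.25,-0.091,0,0,0.035]]'
python3 - <<'E'
from h import *
c=cam('top'); save(c,'t19.png'); im=c['img'][:,:,::-1]
cv2.imwrite('pics/t19b.png',cv2.resize(im[170:285,105:262],None,fx=5,fy=5,interpolation=cv2.INTER_CUBIC))
E
python3 red.py pics/t19.png
```

```text
t: 40.88
ee_pos: [0.5489, -0.1906, 0.3054]
tool_rot: [0.573, 0.82, 0.009, 0.012]
wrist_force: [1.1, 0.5, 0.1]
width: 0.0351
world 537.3 226.0 ang -0.788 size 41.6 11.2 press [-26.   45.9] clamp 1.37
```

View pics/t19b.png

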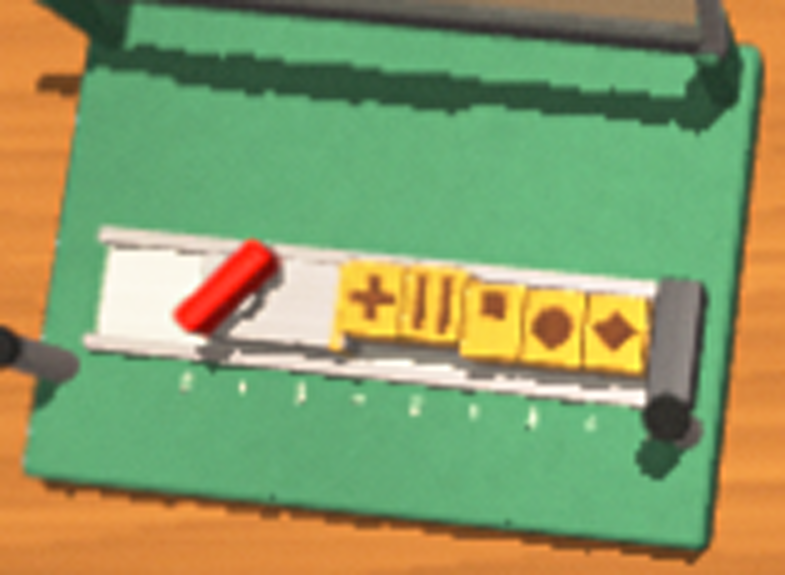

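Run:
```python
from h import *
c=cam('top'); p=np.load('press.npy')
for f in('t12','t19'):
    im=cv2.imread(f'pics/{f}.png'); hsv=cv2.cvtColor(im,cv2.COLOR_BGR2HSV)
    for v in (120,170,210):
        m=(((hsv[...,0]<8)|(hsv[...,0]>172))&(hsv[...,1]>170)&(hsv[...,2]>v)); m[:,200:]=0;m[:205]=0;m[245:]=0; m[:,:115]=0
        ys,xs=np.nonzero(m); W=plane(c,np.c_[xs,ys],.1045)[:,:2]; W-=W.mean(0)
        w,V=np.linalg.eigh(W.T@W); d=V[:,1]; a=np.arctan2(d[1],d[0]); a=(a+np.pi/2)%np.pi-np.pi/2
        print(f,v,len(xs),'ang %.3f clamp %.3f'%(a,.7-(a-p[2])))
```

```text
t12 120 150 ang 0.579 clamp -0.001
t12 170 139 ang 0.570 clamp 0.008
t12 210 125 ang 0.555 clamp 0.023
t19 120 139 ang -0.814 clamp 1.392
t19 170 124 ang -0.805 clamp 1.383
t19 210 118 ang -0.826 clamp 1.405
```

```bash
python3 -m pendant '[[0,0,-0.04,0.1,0.05],[0,0,-0.08,0.2,0.05],[0,0,-0.11,0.3,0.05],[0,0,-0.11,0.4,0.05],[0,0,-0.11,0.478,0.05]]'; bash g.sh .664,.1644,.41,-.122
```

```text
t: 41.45
ee_pos: [0.5466, -0.1909, 0.4173]
tool_rot: [0.753, 0.657, 0.012, 0.011]
wrist_force: [-0.2, -0.1, -1.5]
width: 0.0502
t 41.5 shift [0.3679, 0.0679, 0.0112] turn -0.014 head -0.136 j6 -0.26 F [-0.2 -0.1 -1.5] w 0.0502 pos [ 0.5466 -0.1909  0.4173] tilt [ 0.033  0.    -0.999]
```

```bash
python3 -m pendant '[[0.368,0.068,0,-0.014,0.05],[0.368,0.068,0,-0.014,0.05],[0.368,0.068,0,-0.014,0.05],[0.368,0.068,0,-0.014,0.05],[0.368,0.068,0,-0.014,0.05]]'>/dev/null; bash g.sh .664,.1644,.41,-.122
```

```text
t 41.9 shift [0.1606, 0.0332, 0.0104] turn -0.000 head -0.122 j6 0.09 F [ 1.4 -0.3 -0.2] w 0.0501 pos [0.6112 0.0091 0.4186] tilt [ 0.033  0.001 -0.999]
```

```bash
python3 -m pendant '[[0.153,0.033,0,0,0.05],[0.153,0.033,0,0,0.05],[0.153,0.033,0,0,0.05],[0.153,0.033,0,0,0.05],[0.153,0.033,0,0,0.05]]'>/dev/null;python3 -m pendant '[[0,0,0,0,0.05],[0,0,0,0,0.05]]'>/dev/null; bash g.sh .664,.1644,.316,-.122
python3 - <<'E'
from h import *
c=cam('side'); im=c['img'][:,:,::-1]
cv2.imwrite('pics/s20.png',cv2.resize(im[0:200,200:380],None,fx=3,fy=3,interpolation=cv2.INTER_CUBIC))
E
```

```text
t 42.5 shift [-0.002, -0.0014, 0.103] turn 0.006 head -0.116 j6 0.32 F [ 0.9 -0.6 -0.3] w 0.0499 pos [0.6623 0.1659 0.419 ] tilt [ 0.032  0.003 -0.999]
```

View pics/s20.png

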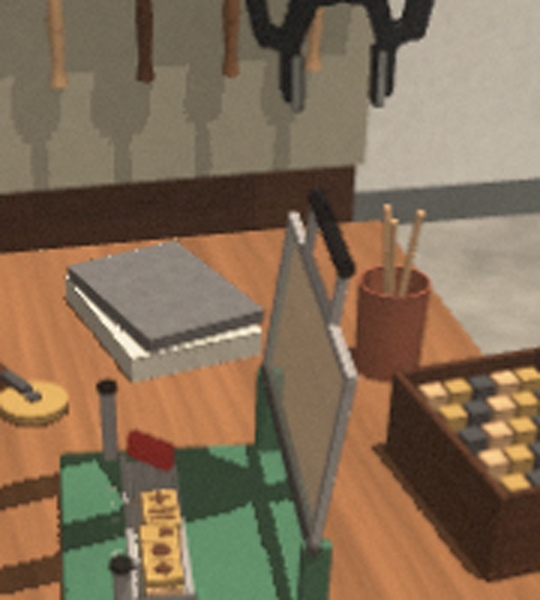

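```bash
python3 -m pendant '[[-0.002,-0.0014,0.03,0,0.05],[-0.002,-0.0014,0.06,0,0.05],[-0.002,-0.0014,0.085,0,0.05],[-0.002,-0.0014,0.1,0,0.05],[-0.002,-0.0014,0.106,0,0.05]]'; bash g.sh .664,.1644,.312,-.122
python3 -m pendant '[[0,0,0,0,0.035],[0,0,0,0,0.02],[0,0,0,0,0.01],[0,0,0,0,0.01],[0,0,0,0,0.01]]' 40;bash g.sh .664,.1644,.312,-.122
```

```text
t: 42.92
ee_pos: [0.6628, 0.1618, 0.3108]
tool_rot: [0.748, 0.664, 0.011, 0.009]
wrist_force: [0.3, -0.5, -0.9]
width: 0.0499
t 42.9 shift [0.0027, 0.0009, -0.0012] turn 0.003 head -0.119 j6 0.32 F [ 0.3 -0.5 -0.9] w 0.0499 pos [0.6628 0.1618 0.3108] tilt [ 0.028  0.002 -1.   ]
t: 43.33
ee_pos: [0.6634, 0.1615, 0.3123]
tool_rot: [0.748, 0.664, 0.012, 0.009]
wrist_force: [0.1, -3.8, 6.2]
width: 0.0127
t 43.3 shift [0.0029, 0.0002, 0.0003] turn 0.003 head -0.119 j6 0.32 F [ 0.1 -3.8  6.2] w 0.0127 pos [0.6634 0.1615 0.3123] tilt [ 0.031  0.002 -1.   ]
```

```bash
cat > arc.py <<'E'
from h import *
import sys
s,M=tool(); e=s['ee_pos']; p=np.load('press.npy'); x0,y0,z0=.4510,.1876,.1239
ux=np.array([np.cos(p[2]),np.sin(p[2]),0]); uy=np.array([-ux[1],ux[0],0]); o=np.array([x0,y0,z0])
f=(e-o)@ux; lat=(e-o)@uy; a=np.arctan2(e[2]-z0,.19-f); r=np.hypot(e[2]-z0,.19-f)
F=s['wrist_force']; print('angle %.3f r %.4f lat %.4f  Frad %.1f Ftan(open) %.1f'%(a,r,lat,F@(-np.cos(a)*ux+np.array([0,0,np.sin(a)])),F@(np.sin(a)*ux+np.array([0,0,np.cos(a)]))))
for t in [float(v) for v in sys.argv[1:]]:
    T=o+ux*.19*(1-np.cos(t))+np.array([0,0,.19*np.sin(t)])+uy*lat*.0
    print('%.2f'%t,(M.T@(T-e)).round(4).tolist())
go(*e,p[2])
E
python3 arc.py 1.68 1.62 1.56 1.5 1.44
```

```text
angle 1.698 r 0.1899 lat -0.0000  Frad 6.3 Ftan(open) -0.3
1.68 [0.0001, -0.0033, -0.0006]
1.62 [0.0001, -0.0146, -0.0019]
1.56 [0.0001, -0.026, -0.0024]
1.50 [0.0002, -0.0374, -0.0023]
1.44 [0.0002, -0.0488, -0.0015]
t 43.3 shift [0.0, 0.0, 0.0] turn 0.003 head -0.119 j6 0.32 F [ 0.1 -3.8  6.2] w 0.0127 pos [0.6634 0.1615 0.3123] tilt [ 0.031  0.002 -1.   ]
```

```bash
python3 -m pendant '[[0,-0.0045,-0.001,0,0.01],[0,-0.0145,-0.002,0,0.01],[0,-0.026,-0.0025,0,0.01],[0,-0.0375,-0.0025,0,0.01],[0,-0.0375,-0.0025,0,0.01]]'>/dev/null; python3 arc.py 1.44 1.38 1.32 1.26 1.2
```

```text
angle 1.490 r 0.1911 lat -0.0001  Frad -1.1 Ftan(open) 1.3
1.44 [0.0001, -0.0093, 0.0018]
1.38 [0.0001, -0.0206, 0.0033]
1.32 [0.0001, -0.0318, 0.0055]
1.26 [0.0002, -0.0429, 0.0083]
1.20 [0.0002, -0.0537, 0.0118]
t 43.8 shift [0.0, 0.0, 0.0] turn 0.003 head -0.119 j6 0.34 F [ 1.1 -2.5 -1. ] w 0.0124 pos [0.6242 0.1663 0.3144] tilt [ 0.031  0.002 -1.   ]
```

```bash
python3 -m pendant '[[0,-0.0095,0.001,0,0.01],[0,-0.0206,0.0025,0,0.01],[0,-0.032,0.005,0,0.01],[0,-0.043,0.0075,0,0.01],[0,-0.0537,0.011,0,0.01]]'>/dev/null; python3 arc.py 1.14 1.07 1.0 .93 .86
```

```text
angle 1.203 r 0.1915 lat -0.0001  Frad -13.1 Ftan(open) 1.5
1.14 [0.0001, -0.0107, 0.0058]
1.07 [0.0001, -0.0228, 0.0114]
1.00 [0.0001, -0.0344, 0.0178]
0.93 [0.0001, -0.0456, 0.025]
0.86 [0.0001, -0.0562, 0.033]
t 44.2 shift [0.0, 0.0, 0.0] turn 0.003 head -0.118 j6 0.37 F [  6.1  -0.8 -11.7] w 0.0124 pos [0.5713 0.1728 0.3027] tilt [ 0.033  0.002 -0.999]
```

```bash
python3 -m pendant '[[0,-0.0105,0.006,0,0.01],[0,-0.0225,0.0115,0,0.01],[0,-0.034,0.018,0,0.01],[0,-0.045,0.025,0,0.01],[0,-0.0555,0.033,0,0.01]]'>/dev/null; python3 arc.py .8 .73 .66 .59 .52
```

```text
angle 0.864 r 0.1898 lat -0.0000  Frad -5.6 Ftan(open) 2.6
0.80 [0.0, -0.0094, 0.0078]
0.73 [-0.0, -0.0189, 0.017]
0.66 [-0.0001, -0.0277, 0.0269]
0.59 [-0.0001, -0.0359, 0.0375]
0.52 [-0.0001, -0.0433, 0.0485]
t 44.6 shift [0.0, 0.0, 0.0] turn 0.004 head -0.118 j6 0.41 F [ 5.3 -3.  -2.5] w 0.0130 pos [0.5172 0.1795 0.2683] tilt [ 0.034  0.002 -0.999]
```

```bash
python3 -m pendant '[[0,-0.009,0.008,0,0.01],[0,-0.018,0.017,0,0.01],[0,-0.027,0.027,0,0.01],[0,-0.035,0.0375,0,0.01],[0,-0.0425,0.0485,0,0.01]]'>/dev/null; python3 arc.py .46 .4 .34 .28 .22
```

```text
angle 0.523 r 0.1895 lat 0.0002  Frad -4.6 Ftan(open) 1.6
0.46 [-0.0003, -0.0064, 0.01]
0.40 [-0.0003, -0.0115, 0.0202]
0.34 [-0.0004, -0.016, 0.0307]
0.28 [-0.0004, -0.0199, 0.0414]
0.22 [-0.0005, -0.0231, 0.0524]
t 45.0 shift [0.0, 0.0, 0.0] turn 0.004 head -0.118 j6 0.44 F [ 4.2 -5.  -0.9] w 0.0126 pos [0.4766 0.1847 0.2185] tilt [ 0.036  0.003 -0.999]
```

```bash
python3 -m pendant '[[0,-0.006,0.009,0,0.01],[0,-0.011,0.018,0,0.01],[0,-0.0155,0.028,0,0.01],[0,-0.019,0.038,0,0.01],[0,-0.019,0.04,0,0.01]]'>/dev/null; python3 arc.py .24 .2 .16 .12 .1
```

```text
angle 0.284 r 0.1900 lat 0.0004  Frad 4.2 Ftan(open) 0.3
0.24 [-0.0005, -0.0024, 0.0079]
0.20 [-0.0005, -0.0043, 0.0153]
0.16 [-0.0005, -0.006, 0.0227]
0.12 [-0.0006, -0.0073, 0.0302]
0.10 [-0.0006, -0.0078, 0.0339]
t 45.4 shift [0.0, 0.0, 0.0] turn 0.004 head -0.118 j6 0.46 F [-4.   0.2  1.4] w 0.0120 pos [0.4586 0.1871 0.1771] tilt [ 0.035  0.003 -0.999]
```

```bash
python3 -m pendant '[[0,-0.002,0.006,0,0.01],[0,-0.0035,0.012,0,0.01],[0,-0.005,0.018,0,0.01],[0,-0.0062,0.024,0,0.01],[0,-0.007,0.029,0,0.01]]'>/dev/null; python3 arc.py .1 .06 .03 0 -.02
```

```text
angle 0.123 r 0.1899 lat 0.0005  Frad 0.2 Ftan(open) 1.3
0.10 [-0.0005, -0.0008, 0.0044]
0.06 [-0.0006, -0.0016, 0.0119]
0.03 [-0.0006, -0.0021, 0.0176]
0.00 [-0.0007, -0.0024, 0.0233]
-0.02 [-0.0007, -0.0025, 0.0271]
t 45.8 shift [0.0, 0.0, 0.0] turn 0.004 head -0.118 j6 0.47 F [-0.6 -4.8  1.3] w 0.0131 pos [0.4526 0.1879 0.1473] tilt [ 0.035  0.002 -0.999]
```

```bash
python3 -m pendant '[[0,-0.0004,0.002,0,0.01],[0,-0.0008,0.004,0,0.01],[0,-0.001,0.006,0,0.01],[0,-0.0013,0.008,0,0.01],[0,-0.0016,0.01,0,0.01]]'>/dev/null; python3 arc.py; python3 -m pendant '[[0,-0.0002,0.0015,0,0.01],[0,-0.0003,0.003,0,0.01],[0,-0.0004,0.0045,0,0.01],[0,-0.0005,0.006,0,0.01],[0,-0.0006,0.0075,0,0.01]]'>/dev/null; python3 arc.py
```

```text
angle 0.070 r 0.1900 lat 0.0006  Frad -2.0 Ftan(open) -0.5
t 46.2 shift [0.0, 0.0, 0.0] turn 0.004 head -0.118 j6 0.47 F [ 1.4 -4.8 -0.6] w 0.0125 pos [0.4515 0.1881 0.1372] tilt [ 0.035  0.002 -0.999]
angle 0.030 r 0.1899 lat 0.0006  Frad -0.4 Ftan(open) -0.1
t 46.7 shift [0.0, 0.0, 0.0] turn 0.004 head -0.118 j6 0.47 F [ 0.2 -2.3 -0.1] w 0.0129 pos [0.4512 0.1882 0.1296] tilt [ 0.036  0.003 -0.999]
```

```bash
python3 -m pendant '[[0,0,0.001,0,0.01],[0,-0.0001,0.002,0,0.01],[0,-0.0001,0.003,0,0.01],[0,-0.0001,0.004,0,0.01],[0,-0.0001,0.005,0,0.01]]'>/dev/null; python3 arc.py
```

```text
angle 0.003 r 0.1899 lat 0.0006  Frad 1.6 Ftan(open) -0.1
t 47.1 shift [0.0, 0.0, 0.0] turn 0.004 head -0.118 j6 0.47 F [-2.  -3.1 -0.1] w 0.0121 pos [0.4512 0.1882 0.1245] tilt [ 0.035  0.002 -0.999]
```

```bash
python3 -m pendant '[[0,0,0.0006,0,0.01],[0,0,0.0012,0,0.01],[0,0,0.0018,0,0.01],[0,0,0.0024,0,0.01],[0,0,0.003,0,0.01]]'>/dev/null; python3 arc.py
```

```text
angle -0.004 r 0.1898 lat 0.0007  Frad 16.2 Ftan(open) 65.0
t 47.5 shift [0.0, 0.0, 0.0] turn 0.004 head -0.118 j6 0.47 F [-17.7 -10.   64.9] w 0.0122 pos [0.4513 0.1883 0.1232] tilt [ 0.036  0.003 -0.999]
```

```bash
python3 -m pendant '[[0,0,0,0,0.01],[0,0,0,0,0.01],[0,0,0,0,0.01]]'; python3 -m pendant '[[0,0,0,0,0.02],[0,0,0,0,0.035],[0,0,0,0,0.05],[0,0,0,0,0.05],[0,0,-0.02,0,0.05]]'; python3 -m pendant '[[0,0,-0.03,0,0.05],[0,0,-0.06,0,0.05],[0,0,-0.1,0,0.05],[0,0,-0.13,0,0.05]]' ; bash g.sh .3,.5,.3,.7
```

```text
t: 47.75
ee_pos: [0.4512, 0.1883, 0.1238]
tool_rot: [0.747, 0.664, 0.015, 0.011]
wrist_force: [-5.6, -6.2, 19.4]
width: 0.0122
t: 48.17
ee_pos: [0.449, 0.1877, 0.1416]
tool_rot: [0.747, 0.664, 0.013, 0.01]
wrist_force: [-1.1, -0.3, -1.3]
width: 0.0502
t: 48.5
ee_pos: [0.4448, 0.1877, 0.2739]
tool_rot: [0.747, 0.664, 0.013, 0.01]
wrist_force: [1.3, 0.2, -0.1]
width: 0.0501
t 48.5 shift [0.2933, -0.1796, -0.0303] turn -0.818 head -0.118 j6 0.47 F [ 1.3  0.2 -0.1] w 0.0501 pos [0.4448 0.1877 0.2739] tilt [ 0.033  0.002 -0.999]
```

Move aside for a final look.

```bash
python3 -m pendant '[[0.29,-0.15,-0.02,0,0.05],[0.29,-0.15,-0.02,0,0.05],[0.29,-0.15,-0.02,0,0.05],[0.29,-0.15,-0.02,0,0.05],[0.29,-0.15,-0.02,0,0.05]]'; python3 -m pendant '[[0.13,-0.06,0,0,0.05],[0.13,-0.06,0,0,0.05],[0.13,-0.06,0,0,0.05],[0.13,-0.06,0,0,0.05],[0.13,-0.06,0,0,0.05]]'
python3 - <<'E'
from h import *
c=cam('side'); save(c,'s21.png')
c=cam('top'); save(c,'t21.png')
E
```

```text
t: 48.92
ee_pos: [0.3702, 0.3838, 0.2839]
tool_rot: [0.748, 0.664, 0.013, 0.01]
wrist_force: [0.6, 0.3, 0.5]
width: 0.0497
t: 49.33
ee_pos: [0.3242, 0.524, 0.2822]
tool_rot: [0.746, 0.665, 0.013, 0.01]
wrist_force: [-1.3, -1.7, -1.4]
width: 0.0501
```

View pics/s21.png

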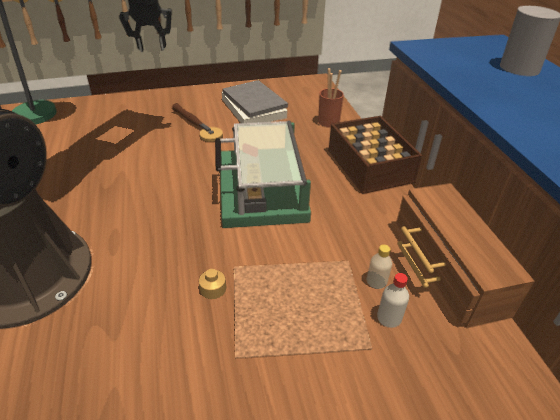

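View pics/t21.png

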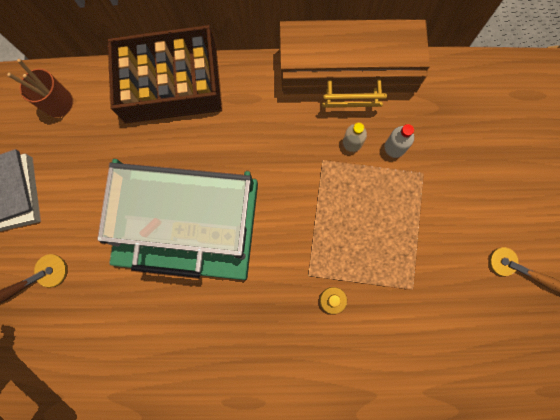

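```bash
python3 -c "
from rig import robot
print(robot.sign_off())"
```

```text
the job is handed in; nothing more can be done
None
```

The press is set up and the job was handed in at about 49 s of the 210 s allowed.

- **Guard up:** I lifted it onto its back stop at low speed, and it stayed there when released.
- **Blocks:** All five blocks were on the mat. They now stand upright, brass face up, in one row in the channel: diamond, boss, small square, two bars, cross, counting from the stop.
- **Jaw and clamp:** I slid the jaw up until the row resisted with about 32 N. I then turned the red handle clockwise until its end stop pushed back at about 1 N·m. From the top picture the clamp angle reads 1.38 to 1.41 rad by one method and 1.37 by another. The jaw face reads 4 to 6 mm from the press origin, against 5 mm expected for a tight row of five.
- **Guard down:** I lowered it in the grip to its stop, at about 7 mm/s for the last stretch.
- **Last pictures:** They show the guard down as at the start, an empty mat, and the bottles and brass weight where they stood.

Not everything went cleanly:
- **First block:** It touched the top of the fixed stop while I was placing it, pressing at about 50 N through the gripped block. I moved it a few millimetres and it then went in freely.
- **Row shift:** Between two looks the first three blocks had moved up against each other, probably the announced knock. They stayed upright, but sit about 3 mm to one side of the other two, within the channel.
- **Guard force:** Pressing the guard onto its lower stop reached about 65 N at the wrist (limit 120 N) before I eased off.
- **Tool tilt:** The tool leaned about 2° by the end, with no visible effect.

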